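Change over the light-ageing box

TASK

Change over the light-ageing box on the bench: take the finished test bars out of its chamber and lay them in the blue tray, and lay every fresh test bar from the white foam pad flat on the chamber floor, none on top of another. Then swing the lid down and press its front edge until the catch clicks; only then twist the start switch clockwise to its stop and let it spring back. Leave the beaker, the screwdriver and the tape roll where they are.

Things in the scene. Friction and masses are not known exactly. Their poses are not given: they have to be found in the camera images.
- unit: cream light-ageing box, fixed, 220 deep (x) by 340 wide (y), 80 high. Origin: centre of its underside; front faces its own -x (the robot). Left part: open-topped chamber, inside own x -100 to 100, y -40 to 160, floor 30 above the bench, walls 10 thick and 50 deep. Right part (y -170 to -40): control panel, 80 high, with the start switch. The lid hinges on the chamber's rear rim and starts open.
- chamber_floor (a point): point on the chamber floor at its centre, 30 above the bench; axes as the box. A bar lying flat has its origin 3.5 above this level.
- lid (a joint): lid angle (rad): 0 shut and clicked, about 1.5 standing open, stop at 1.75. A friction hinge keeps the lid where it is left. The spring catch at the middle of the front edge is met at 0.066 and passed at 0.031 rad; passing it takes about 10 to 14 N down on the front edge. Once past it the lid stays under 0.01; shy of it, it stays ajar above 0.03.
- lid_hinge (a point): on the lid's hinge axis (the box's y) at mid-width, rear rim, 82 above the bench. The lid: cream frame with amber pane, 220 wide, reaching 220 from the axis, 14 thick (shut: underside at the axis's height, top 14 above), 320 g. The point turns with the lid; shut, its axes are the box's.
- lid_tab (a point): top of the press tab, 90 wide, 10 thick, which juts 24 beyond the middle of the lid's front edge; 233 from the hinge axis and 12 above it when the lid is shut. Below the tab hangs the nib that meets the catch, about 30 down.
- switch (a joint): angle of the start switch (rad): 0 at rest, turns clockwise seen from above to its stop at 1.05; a spring (about 0.16 N m at the stop) returns it to 0 when let go.
- switch_grip (a point): grip point on the switch's upright axis, 117 above the bench, 7 below the top of its black bar handle, which is 48 long, 14 thick and stands 24 above a round disc (radius 24, disc top 94 above the bench). The bar lies along the point's x (the box's x at rest) and turns with the switch.
- pad: white foam pad, fixed, 290 (x) by 200 (y) by 12 thick; origin at the centre of its underside. The fresh bars wait on it, across it, side by side. Lies left or right of the box.
- tray: shallow blue tray, fixed, open on top, 260 (x) by 200 (y) by 30 high, walls and floor 4 thick; origin at the centre of its underside. Starts empty; lies on the other side of the box from the pad.
- fresh1: fresh bar, at the start on the foam pad: plain dark-grey plastic tensile test bar (dumbbell), 165 long overall, 7 thick; the two ends are 19 wide and 45 long, the waist between them is 13 wide over the middle 75; about 24 g. Origin at the bar's centre; x along its length, z through its thickness (either face may be up). May be absent.
- fresh2: fresh bar, at the start on the foam pad: plain dark-grey plastic tensile test bar (dumbbell), 165 long overall, 7 thick; the two ends are 19 wide and 45 long, the waist between them is 13 wide over the middle 75; about 24 g. Origin at the bar's centre; x along its length, z through its thickness (either face may be up). May be absent.
- fresh3: fresh bar, at the start on the foam pad: plain dark-grey plastic tensile test bar (dumbbell), 165 long overall, 7 thick; the two ends are 19 wide and 45 long, the waist between them is 13 wide over the middle 75; about 24 g. Origin at the bar's centre; x along its length, z through its thickness (either face may be up). May be absent.
- old1: finished bar, at the start on the chamber floor, lying roughly front to back: plain dark-grey plastic tensile test bar (dumbbell), 165 long overall, 7 thick; the two ends are 19 wide and 45 long, the waist between them is 13 wide over the middle 75; about 24 g. Origin at the bar's centre; x along its length, z through its thickness (either face may be up). May be absent.
- old2: finished bar, at the start on the chamber floor, lying roughly front to back: plain dark-grey plastic tensile test bar (dumbbell), 165 long overall, 7 thick; the two ends are 19 wide and 45 long, the waist between them is 13 wide over the middle 75; about 24 g. Origin at the bar's centre; x along its length, z through its thickness (either face may be up). May be absent.
- old3: finished bar, at the start on the chamber floor, lying roughly front to back: plain dark-grey plastic tensile test bar (dumbbell), 165 long overall, 7 thick; the two ends are 19 wide and 45 long, the waist between them is 13 wide over the middle 75; about 24 g. Origin at the bar's centre; x along its length, z through its thickness (either face may be up). May be absent.
- beaker: bystander: empty glass beaker, radius 30, 70 high, standing behind the box; leave alone.
- screwdriver: bystander: screwdriver, 190 long, lying behind the box; leave alone.
- tape: bystander: roll of white tape, radius 45, 20 high, lying flat on the right, behind the box; leave alone.
There are look-alikes about, which are no part of the job. What is shaped like the old2 but pink or purple is not meant.

How it is judged:
By the outcome, as a careful person would: the job done as asked, in the order asked, and still so for the second after the job is handed in, with the robot touching nothing.
Of fresh1, fresh2, fresh3 only 2 to 3 are there at a start; the rules pass over those that are not, and their reading is None.
Of old1, old2, old3 only 2 to 3 are there at a start; the rules pass over those that are not, and their reading is None.
At some moment in a run one of fresh1, fresh2, fresh3 may be knocked a few centimetres aside while the robot is not near it.
Once in a run the grip may slacken for a moment while it holds something.
It also fails if it takes over 210 s, if anything falls off the work surface, if the arm or the gripper's body presses on something with over 40 N, if the wrist force passes 120 N, or if a joint passes its speed limit or range.

ROBOT

A 6-joint arm with a two-finger parallel gripper is mounted at the origin on the work surface. World frame = base frame: x ahead of the robot, y to its left, z up, the work surface at z = 0. Lengths are in m, angles in rad, forces in N, time in s.
With the tool pointing down it reaches from about 0.375 to 0.975 m from the base axis. Payload 3.8 kg.
Tool frame: the origin (TCP) lies at the very end of the fingers, on their centre line; the grasp point (between the pads) lies 19 mm behind it (bot.pinch_z is the distance from the TCP to the grasp point, in m); x points along the fingers, y is the direction in which the jaws open and shut, and the axes are right-handed (so a half turn about x gives the same grasp; the last joint's range is limited). The gripper opens to 85 mm and grips with 20 to 120 N. Pads are 22 mm wide; open, the fingers measure 114 mm over their backs; the gripper's body (76 mm by 85 mm) begins 54 mm behind the grasp point. The pads swing forward as they close: fully open they stand 13 mm farther back than shut.
Start: joints at [-1.15, 0.264, 1.604, -0, 1.274, -0.037], TCP at [0.298, -0.605, 0.231] pointing down, gripper open.
Joint ranges: [-2.63, 2.63], [-0.94, 2.18], [0.31, 2.57], [-1.31, 4.45], [0, 2.66], [-2.55, 2.55]. Speed limits (rad/s): [2.57, 2.57, 3.14, 3.14, 3.14, 3.14].

INTERFACE

Orientations are given as a rotation vector (axis times angle).
In Python, from workcell import monitor, imaging, finish_job, bot gives the robot as it stands.
- The arm moves only by the tool jog_arm, never from a script. Its argument "rows" is a list of rows, each a list of 7 numbers: the shift along the tool's x, y, z in m, then the turn, a rotation vector about the tool's x, y, z in rad, then the opening in per cent of the stroke, from 0 (shut) to 100 (fully open). A call has 1 to 20 rows; each row is the pose to reach, as a shift and turn from the pose measured when the call began, along the tool's axes at that moment; what a row does not reach only later rows make up. A row lasts 1/10 s, in which the tool goes at most 50 mm and 8.59 degrees, less where a joint would pass 70% of its speed; a pose out of reach is approached as far as the arm can. A call with a gripper value outside its range is refused whole. The fingers move at their own pace and stop on an object; "force" is the grip in N (left out, the last holds). Time passes only in rows, so rows that repeat a pose let the fingers close. It gives the time, the measured TCP pose, the force and the opening at its end, in the units of the state.
- monitor.read_state(): the state, without advancing time (a new reading comes with each control period).
- imaging.read_camera(name): name is "scene" or "top" or "wrist"; returns the picture (400x640x3 uint8, blue, green, red); there is no depth.
- imaging.camera_params(name): a dict with "fx", "fy", "cx", "cy" (pixels), "T" (4x4, takes a point from camera to world coordinates); the wrist camera has in their place "T_tool_cam" (4x4, takes a point from camera to tool coordinates, whose origin is the TCP and whose axes are the tool frame's). Camera axes: x right, y down, z forward; pixel columns grow to the right and rows downward; lengths in m; the calibration is good to about 2 mm. A picture is of the moment at which its call begins: read the wrist's pose just before it. camera_params takes no time and is no camera call.
- finish_job(): hands the job in, once; it reports no verdict.
The state is a dict: "time": time; "q": joint angles; "joint_vel": joint speeds; "joint_torque": joint torques, N m; "tool_pos": TCP position; "tcp_rot": TCP orientation; "wrist_force": force on the tool from outside, world axes, zero at the start; "torque": the same for the moment, N m; "width": opening from 0.0 (shut) to 1.0 (fully open).
Only numpy, scipy, OpenCV 4.12 (cv2) and the standard library are available. Lean on these libraries where they do the work, as an engineer would, in place of code of your own. Each camera call takes 0.05 s, during which the arm holds its last target. There are 200 camera calls.

## Working session

There is one attempt and no reset: what is moved stays moved. The work goes in short steps, Python scripts to look and compute and a tool call to move; the robot and the scene stay as the last step left them, time stands still between calls to the robot, and variables do not carry over. Pictures are saved under pics/ and viewed, about 12 in all and at most 16, crops included, and the job is handed in when it is done.

Besides the shell and the picture viewer there is one more tool, called after "Emit:" as name([rows], argument=value, ...), one row to a line, values as JSON. jog_arm: Moves the arm, as the interface text tells. Its arguments: {"type":"object","properties":{"rows":{"type":"array","items":{"type":"array","items":{"type":"number"}}},"force":{"type":"number"}},"required":["rows"]}

```bash
ls; mkdir -p pics; python3 - <<'E'
from workcell import monitor, imaging, bot
import cv2,numpy as np
np.set_printoptions(precision=4,suppress=True)
print(monitor.read_state())
for n in ("scene","top"):
    cv2.imwrite(f"pics/{n}0.png",imaging.read_camera(n)); print(n,imaging.camera_params(n))
print(imaging.camera_params("wrist"), bot.pinch_z)
E
```

```text
pics
{'time': 0.0, 'q': array([-1.1499,  0.2648,  1.6054,  0.    ,  1.2737, -0.0369]), 'joint_vel': array([-0.0004,  0.0012, -0.0006,  0.0006, -0.0009,  0.0024]), 'joint_torque': array([  0.0004, -51.5113, -36.7314,   0.    ,   0.0131,   0.    ]), 'tool_pos': array([ 0.2981, -0.6048,  0.23  ]), 'tcp_rot': array([ 1.9675,  0.4607, -1.9683]), 'wrist_force': array([ 0.5525, -0.498 , -0.9314]), 'torque': array([0.0269, 0.027 , 0.0355]), 'width': 1.000744614037974}
scene {'fx': 371.5955583147253, 'fy': 371.5955583147253, 'cx': 315.0192505524764, 'cy': 199.08965546136946, 'T': array([[ 0.7984,  0.5112, -0.3182,  0.7826],
       [ 0.602 , -0.6893,  0.4029, -0.3998],
       [-0.0134, -0.5133, -0.8581,  0.9575],
       [ 0.    ,  0.    ,  0.    ,  1.    ]])}
top {'fx': 457.11317004909745, 'fy': 457.11317004909745, 'cx': 319.44776101501503, 'cy': 194.14887863117033, 'T': array([[-0.0088, -0.9967,  0.0802,  0.3934],
       [-0.9998,  0.0102,  0.0171, -0.0078],
       [-0.0179, -0.08  , -0.9966,  1.3461],
       [ 0.    ,  0.    ,  0.    ,  1.    ]])}
{'fx': 313.5776395687249, 'fy': 313.5776395687249, 'cx': 324.6147274887571, 'cy': 196.5461387884404, 'T_tool_cam': array([[ 0.0009, -0.3033,  0.9529, -0.1426],
       [ 1.    , -0.0005, -0.0011, -0.0003],
       [ 0.0008,  0.9529,  0.3033, -0.0776],
       [ 0.    ,  0.    ,  0.    ,  1.    ]])} 0.0187
```

View pics/top0.png

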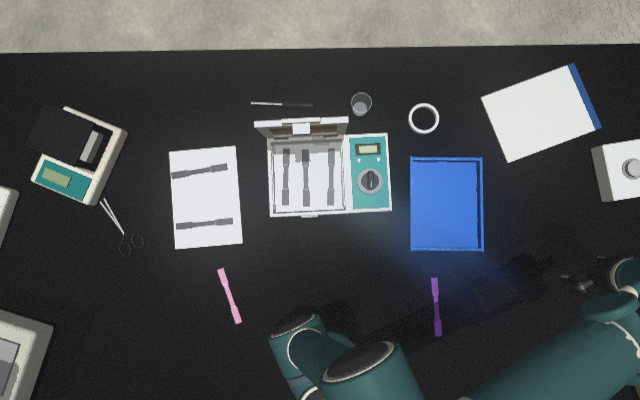

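View pics/scene0.png

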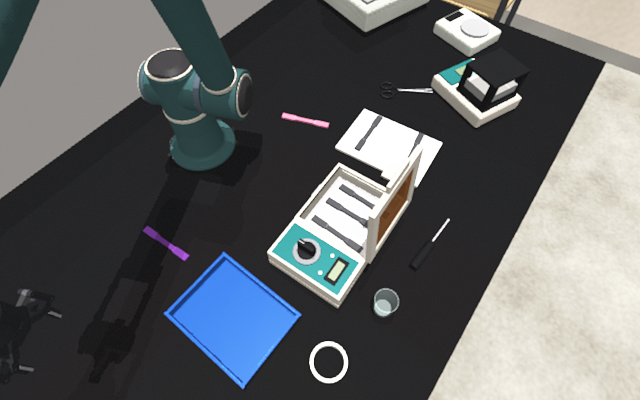

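The top view shows three grey bars in the chamber, at about (286,177), (305,177) and (331,177), and two on the pad at (199,171) and (204,223). Two look-alikes are not meant: a pink bar at (230,295) and a purple one at (436,306). The white/blue book at (540,112) could be taken for the pad. The tray is at (447,204) and the switch at (370,181).

```bash
cat > h.py <<'E'
from workcell import monitor, imaging, bot
import cv2,numpy as np
from scipy.spatial.transform import Rotation as R
np.set_printoptions(precision=4,suppress=True)
def pose():
    s=monitor.read_state(); T=np.eye(4); T[:3,:3]=R.from_rotvec(s["tcp_rot"]).as_matrix(); T[:3,3]=s["tool_pos"]; return T
def shot(n,f=None):
    p=imaging.camera_params(n)
    T=p["T"] if n!="wrist" else pose()@p["T_tool_cam"]
    im=imaging.read_camera(n)
    if f: cv2.imwrite("pics/"+f,im)
    return im,p,T
def w(uv,z,p,T):
    uv=np.atleast_2d(np.asarray(uv,float)); d=np.c_[(uv[:,0]-p["cx"])/p["fx"],(uv[:,1]-p["cy"])/p["fy"],np.ones(len(uv))]@T[:3,:3].T
    return T[:3,3]+d*((z-T[2,3])/d[:,2])[:,None]
def px(X,p,T):
    c=(np.atleast_2d(X)-T[:3,3])@T[:3,:3]; return np.c_[p["fx"]*c[:,0]/c[:,2]+p["cx"],p["fy"]*c[:,1]/c[:,2]+p["cy"]]
def rect(mask,z,p,T,off=(0,0),amin=100):
    out=[]
    for c in cv2.findContours(mask.astype(np.uint8),cv2.RETR_EXTERNAL,cv2.CHAIN_APPROX_NONE)[0]:
        if cv2.contourArea(c)<amin: continue
        q=w(c[:,0]+np.array(off),z,p,T)[:,:2].astype(np.float32)
        (cx,cy),(a,b),t=cv2.minAreaRect(q*1000)
        if a<b: a,b,t=b,a,t+90
        out.append((round(cx/1000,4),round(cy/1000,4),round(a),round(b),round((t+90)%180-90,1)))
    return out
def go(pos,yaw=None):
    """tool-frame row to world pos (TCP), tool down, tool y axis (jaws) at world yaw deg (mod 180, nearest)"""
    T=pose(); d=T[:3,:3].T@(np.array(pos)-T[:3,3]); r=np.zeros(3)
    if yaw is not None:
        cur=np.degrees(np.arctan2(T[1,1],T[0,1])); k=(yaw-cur+90)%180-90; a=np.radians(cur+k)
        y=np.array([np.cos(a),np.sin(a),0]); x=np.array([0,0,-1.]); M=np.c_[x,y,np.cross(x,y)]
        r=R.from_matrix(T[:3,:3].T@M).as_rotvec()
    print("row",np.round(np.r_[d,r],4))
E
python3 - <<'E'
from h import *
im,p,T=shot("top"); h=cv2.cvtColor(im,cv2.COLOR_BGR2HSV)
def roi(m,x0,x1,y0,y1): k=np.zeros(m.shape,bool);k[y0:y1,x0:x1]=1;return m&k
g=im.max(2); white=(g>150)
print("pad",rect(cv2.morphologyEx(roi(white,160,250,140,255).astype(np.uint8),cv2.MORPH_CLOSE,np.ones((3,3))),.012,p,T))
blue=(h[...,0]>100)&(h[...,0]<125)&(h[...,1]>120)&(g>60)
print("tray",rect(roi(blue,400,495,145,260),.03,p,T))
print("fresh",rect(roi(g<135,170,240,155,240),.018,p,T,amin=60))
print("old",rect(roi(g<135,276,341,147,208),.036,p,T,amin=60))
teal=(h[...,0]>75)&(h[...,0]<98)&(h[...,1]>80)
print("teal",rect(roi(teal,340,400,125,220),.08,p,T))
print("pink/purple",w([(230,295),(436,306)],.0,p,T))
print(pose())
c=cv2.resize(im[110:225,255:400],None,fx=5,fy=5,interpolation=cv2.INTER_CUBIC); cv2.imwrite("pics/c1.png",c)
E
```

```text
pad [(0.4972, 0.3513, 290, 198, 4.6)]
tray [(0.4587, -0.3489, 296, 223, -0.4)]
fresh [(0.4169, 0.3786, 112, 16, -83.4), (0.424, 0.2937, 47, 16, -85.4), (0.5155, 0.4131, 272, 125, -37.1)]
old [(0.6131, 0.0555, 35, 17, -0.4)]
teal [(0.5561, -0.1243, 198, 99, 2.4)]
pink/purple [[ 0.2097  0.2785  0.    ]
 [ 0.1746 -0.3182  0.    ]]
[[-0.0008  0.442  -0.897   0.2981]
 [ 0.0016 -0.897  -0.442  -0.605 ]
 [-1.     -0.0018 -0.      0.2302]
 [ 0.      0.      0.      1.    ]]
```

View pics/c1.png

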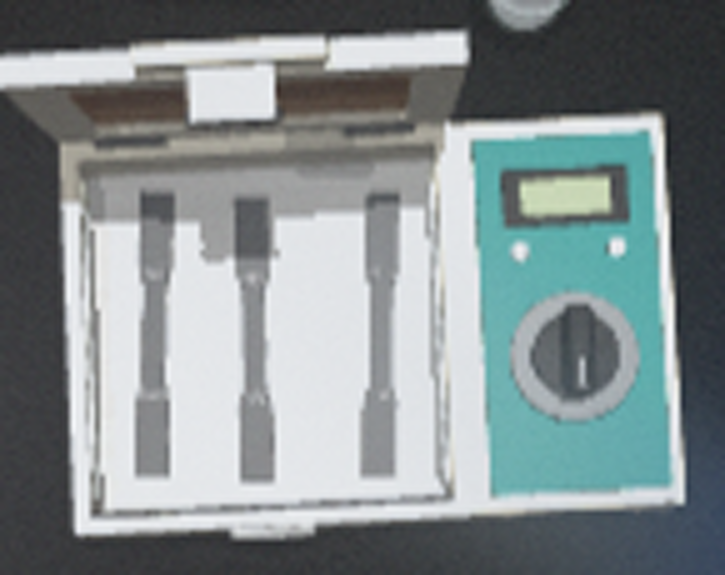

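The crop shows the three dark-grey old bars at crop (153,335), (256,340) and (380,335), with the switch at (575,355) and its bar along the box x. I'm taking poses from these picked pixels.

```bash
python3 - <<'E'
from h import *
p=imaging.camera_params("top");T=p["T"]
f=lambda q,z:w(np.array(q)/5.+[254.6,109.6],z,p,T)
a=f([(77,533),(685,502),(661,115)],.08)
print("FL FR RR",a, np.linalg.norm(a[1]-a[0]),np.linalg.norm(a[2]-a[1]))
y=a[0]-a[1]; y[2]=0;y/=np.linalg.norm(y); x=np.array([y[1],-y[0],0])
c=(a[0]+a[2])/2; c[2]=0; print("unit",c,"x axis deg",np.degrees(np.arctan2(x[1],x[0])))
y2=a[2]-a[1]; print("side deg",np.degrees(np.arctan2(y2[1],y2[0])))
for u,v in (((157,192),(152,476)),((253,198),(257,482)),((383,193),(378,477))):
    e=f([u,v],.037); d=e[0]-e[1]; print("old",e.mean(0),np.linalg.norm(d),np.degrees(np.arctan2(d[1],d[0])))
print("switch",f([(575,356)],.094), "tab",f([(230,95)],.3))
im,_,_=shot("top")
c=cv2.resize(im[140:255,160:250],None,fx=5,fy=5,interpolation=cv2.INTER_CUBIC)
g=im[140:255,160:250].max(2)
pad=cv2.warpPerspective  # noqa
m=np.zeros(im.shape[:2],bool)
padc=px(np.c_[w([(173,155),(233,150),(238,240),(178,244)],.012,p,T)],p,T).astype(np.int32)
k=np.zeros(im.shape[:2],np.uint8); cv2.fillPoly(k,[padc],1)
gg=im.max(2); print("median",np.median(gg[k>0]))
print("fresh",rect((k>0)&(gg<np.median(gg[k>0])-60),.019,p,T,amin=40))
E
```

```text
FL FR RR [[ 0.4353  0.1516  0.08  ]
 [ 0.4493 -0.1851  0.08  ]
 [ 0.6664 -0.1764  0.08  ]] 0.3370334005413889 0.21724016930407786
unit [ 0.5509 -0.0124  0.    ] x axis deg 2.374718306689196
side deg 2.3131253659949147
old [0.5516 0.1122 0.037 ] 0.16499657744623178 -1.1675454887844035
old [0.5474 0.0541 0.037 ] 0.16481740190471222 0.4367330813630941
old [ 0.5496 -0.0183  0.037 ] 0.1647093124679315 -1.6196690571939047
switch [[ 0.5296 -0.1246  0.094 ]] tab [[0.6309 0.0526 0.3   ]]
median 234.0
fresh [(0.4181, 0.3518, 165, 19, -84.8), (0.5734, 0.3665, 161, 19, -80.9)]
```

```bash
python3 - <<'E'
from h import *
go([.42,-.02,.16],-91.5); print(pose()[:3,3])
p=imaging.camera_params("top");T=p["T"]
print(w(np.array([(230,122)])/5.+[254.6,109.6],.31,p,T))
print(w([(412,157),(482,157),(484,250),(411,250)],.03,p,T).mean(0))
E
```

```text
row [ 0.0711 -0.4709 -0.3679  0.484   0.0003  0.0014]
[ 0.2982 -0.6051  0.2304]
[[0.616  0.0521 0.31  ]]
[ 0.4697 -0.3517  0.03  ]
```

Emit:
jog_arm([
  [0,-0.471,-0.368,0.484,0,0,30],
  [0,-0.471,-0.368,0.484,0,0,30],
  [0,-0.471,-0.368,0.484,0,0,30],
  [0,-0.471,-0.368,0.484,0,0,30],
  [0,-0.471,-0.368,0.484,0,0,30],
  [0,-0.471,-0.368,0.484,0,0,30],
  [0,-0.471,-0.368,0.484,0,0,30],
  [0,-0.471,-0.368,0.484,0,0,30],
  [0,-0.471,-0.368,0.484,0,0,30],
  [0,-0.471,-0.368,0.484,0,0,30],
  [0,-0.471,-0.368,0.484,0,0,30],
  [0,-0.471,-0.368,0.484,0,0,30],
  [0,-0.471,-0.368,0.484,0,0,30],
  [0,-0.471,-0.368,0.484,0,0,30],
  [0,-0.471,-0.368,0.484,0,0,30],
  [0.071,-0.471,-0.368,0.484,0,0,30],
  [0.071,-0.471,-0.368,0.484,0,0,30],
  [0.071,-0.471,-0.368,0.484,0,0,30],
  [0.071,-0.471,-0.368,0.484,0,0,30],
], force=60)

```text
time: 2.1
tool_pos: [0.4199, -0.0213, 0.1603]
tcp_rot: [-2.205, 0.031, 2.208]
wrist_force: [0.9, -0.5, 0.3]
width: 0.303
```

```bash
python3 - <<'E'
from h import *
T=pose();print(T)
im,p,C=shot("wrist","w1.png")
print("cam",C[:3,3]); s=monitor.read_state(); print(s["time"],s["width"])
for X in ([.5496,-.0183,.037],[.5474,.0541,.037],[.5516,.1122,.037]): print(px([X],p,C))
go([.524,-.018,.115],-91.5);go([.524,-.018,.032],-91.5)
E
```

```text
[[-0.0012 -0.0291 -0.9996  0.4199]
 [ 0.0012 -0.9996  0.0291 -0.0213]
 [-1.     -0.0012  0.0012  0.1603]
 [ 0.      0.      0.      1.    ]]
cam [ 0.4975 -0.0233  0.3028]
2.15 0.3010190142390651
[[316.448   24.1635]]
[[221.5495  30.6084]]
[[144.6173  27.0185]]
row [ 0.0465 -0.006  -0.1029 -0.0024 -0.0011  0.001 ]
row [ 0.1295 -0.0059 -0.1028 -0.0024 -0.0011  0.001 ]
```

View pics/w1.png

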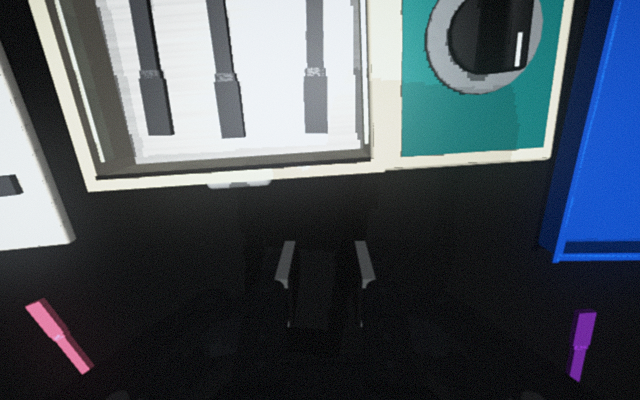

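The wrist view shows the grey bars' near ends at (315,132), (231,137) and (158,134), and the waist shoulders at (314,72), (228,77) and (150,74). The box front rim runs from (90,191) to (549,159).

```bash
python3 - <<'E'
from h import *
p=imaging.camera_params("wrist"); C=pose()@p["T_tool_cam"]
e=w([(315,132),(231,137),(158,134)],.037,p,C); s=w([(314,72),(228,77),(150,74)],.037,p,C)
d=(s-e)[:,:2]; L=np.linalg.norm(d,axis=1)[:,None]; print(L.T,np.degrees(np.arctan2(d[:,1],d[:,0]))); print("centre",e[:,:2]+d/L*.0825); print("grip",e[:,:2]+d/L*.06)
print("rim",w([(90,191),(549,159)],.08,p,C))
E
```

```text
[[0.0469 0.0474 0.0471]] [-1.2439 -3.9617 -3.1509]
centre [[ 0.5529 -0.0157]
 [ 0.5507  0.0514]
 [ 0.555   0.1136]]
grip [[ 0.5304 -0.0152]
 [ 0.5282  0.0529]
 [ 0.5326  0.1149]]
rim [[ 0.4365  0.1542  0.08  ]
 [ 0.4508 -0.1834  0.08  ]]
```

Emit:
jog_arm([
  [0.046,0,-0.03,0,0,0,30],
  [0.046,-0.007,-0.07,0,0,0,30],
  [0.046,-0.007,-0.107,0,0,0,30],
  [0.046,-0.007,-0.107,0,0,0,30],
  [0.08,-0.007,-0.107,0,0,0,30],
  [0.11,-0.007,-0.107,0,0,0,30],
  [0.129,-0.007,-0.107,0,0,0,30],
  [0.129,-0.007,-0.107,0,0,0,30],
  [0.129,-0.007,-0.107,0,0,0,0],
  [0.129,-0.007,-0.107,0,0,0,0],
  [0.129,-0.007,-0.107,0,0,0,0],
  [0.129,-0.007,-0.107,0,0,0,0],
  [0.129,-0.007,-0.107,0,0,0,0],
  [0.09,-0.007,-0.107,0,0,0,0],
  [0.046,-0.007,-0.107,0,0,0,0],
  [0.046,-0.007,-0.107,0,0,0,0],
], force=60)

```text
time: 3.75
tool_pos: [0.5342, -0.0181, 0.1242]
tcp_rot: [-2.225, 0.032, 2.189]
wrist_force: [1.6, -0.1, 0.8]
width: -0.004
```

```bash
python3 - <<'E'
from h import *
im,p,C=shot("wrist","w2.png")
go([.42,-.017,.16],-90);go([.435,-.40,.16],-90);go([.435,-.40,.008],-90)
E
```

```text
row [-0.04    0.0023  0.1118 -0.0292 -0.0123  0.0002]
row [-0.0398  0.3847  0.0857 -0.0292 -0.0123  0.0002]
row [ 0.1122  0.3848  0.0875 -0.0292 -0.0123  0.0002]
```

View pics/w2.png

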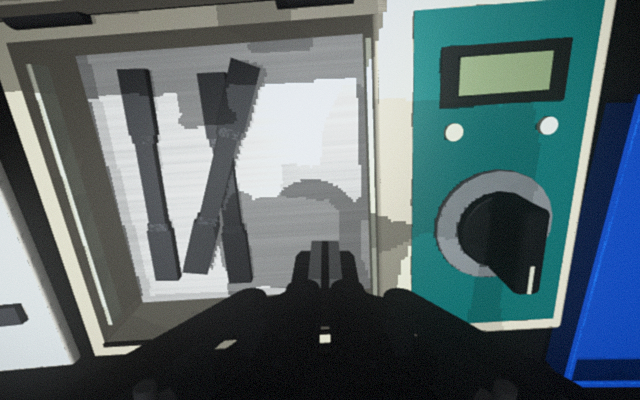

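The grip missed: the width is 0. Old3 now lies across old2, from (245,65) to (196,272). Old2 runs (210,75) to (240,280) and old1 (133,70) to (167,278). I'll locate old3 and grip it more slowly.

```bash
python3 - <<'E'
from h import *
p=imaging.camera_params("wrist"); C=pose()@p["T_tool_cam"]; print(pose())
s=monitor.read_state();print(s["wrist_force"],s["time"],s["width"])
for z in (.037,.044):
  e=w([(247,66),(196,273)],z,p,C);print(z,e,np.linalg.norm(e[0]-e[1]),e.mean(0)); d=e[0]-e[1];print(np.degrees(np.arctan2(d[1],d[0])))
e=w([(212,74),(240,281),(133,70),(168,279)],.037,p,C);print(e,e[:2].mean(0),e[2:].mean(0))
# top view too
im,p,T=shot("top"); c=cv2.resize(im[120:225,262:355],None,fx=6,fy=6,interpolation=cv2.INTER_CUBIC)
w3=cv2.imread("pics/w2.png")[40:300,90:330]; w3=cv2.resize(w3,None,fx=2.4,fy=2.4,interpolation=cv2.INTER_CUBIC)
cv2.imwrite("pics/c2.png",w3)
E
```

```text
[[ 0.0123 -0.0292 -0.9995  0.5323]
 [ 0.     -0.9996  0.0292 -0.0179]
 [-0.9999 -0.0004 -0.0123  0.1214]
 [ 0.      0.      0.      1.    ]]
[ 0.5438  0.0925 -0.8003] 3.8 0.004670325726327363
0.037 [[0.632 0.032 0.037]
 [0.476 0.09  0.037]] 0.16647983078928333 [0.554 0.061 0.037]
-20.388357729939045
0.044 [[0.6313 0.0304 0.044 ]
 [0.48   0.0866 0.044 ]] 0.1613671181183704 [0.5556 0.0585 0.044 ]
-20.38835772993905
[[0.6277 0.0563 0.037 ]
 [0.4674 0.0547 0.037 ]
 [0.6318 0.1094 0.037 ]
 [0.4711 0.114  0.037 ]] [0.5476 0.0555 0.037 ] [0.5514 0.1117 0.037 ]
```

View pics/c2.png

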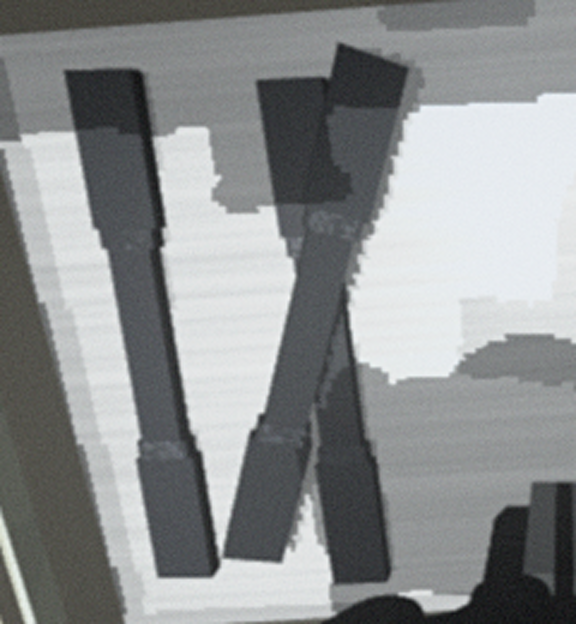

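Joint 6 has room for the half-turned grasp, which puts the wrist camera towards the robot and away from the lid. I'll retreat and flip.

```bash
sed -i 's/def go(pos,yaw=None):/def go(pos,yaw=None,near=True):/; s/k=(yaw-cur+90)%180-90;/k=(yaw-cur+90)%180-90 if near else (yaw-cur);/' h.py; python3 - <<'E'
from h import *
print(monitor.read_state()["q"]); go([.42,.06,.16],70,False)
E
```

```text
[-0.081   0.0867  2.0304  0.0012  1.0172  1.5183]
row [-0.0419 -0.0745  0.1122 -2.8217 -0.0026 -0.0103]
```

Emit:
jog_arm([
  [-0.01,-0.02,0.05,0,0,0,35],
  [-0.03,-0.05,0.1,0,0,0,35],
  [-0.042,-0.0745,0.112,-0.15,0,0,35],
  [-0.042,-0.0745,0.112,-2.822,0,0,35],
  [-0.042,-0.0745,0.112,-2.822,0,0,35],
  [-0.042,-0.0745,0.112,-2.822,0,0,35],
  [-0.042,-0.0745,0.112,-2.822,0,0,35],
  [-0.042,-0.0745,0.112,-2.822,0,0,35],
  [-0.042,-0.0745,0.112,-2.822,0,0,35],
  [-0.042,-0.0745,0.112,-2.822,0,0,35],
  [-0.042,-0.0745,0.112,-2.822,0,0,35],
  [-0.042,-0.0745,0.112,-2.822,0,0,35],
  [-0.042,-0.0745,0.112,-2.822,0,0,35],
  [-0.042,-0.0745,0.112,-2.822,0,0,35],
  [-0.042,-0.0745,0.112,-2.822,0,0,35],
  [-0.042,-0.0745,0.112,-2.822,0,0,35],
  [-0.042,-0.0745,0.112,-2.822,0,0,35],
  [-0.042,-0.0745,0.112,-2.822,0,0,35],
  [-0.042,-0.0745,0.112,-2.822,0,0,35],
  [-0.042,-0.0745,0.112,-2.822,0,0,35],
])

```text
time: 5.85
tool_pos: [0.4189, 0.0597, 0.1588]
tcp_rot: [0.365, 1.535, -0.363]
wrist_force: [-0.2, 0.6, 0.3]
width: 0.353
```

```bash
python3 - <<'E'
from h import *
print(pose(),monitor.read_state()["q"])
go([.559,.057,.16],70,False);go([.559,.057,.039],70,False)
E
```

```text
[[ 0.0047  0.4484  0.8938  0.4189]
 [ 0.0002  0.8938 -0.4484  0.0597]
 [-1.      0.0023  0.0041  0.1588]
 [ 0.      0.      0.      1.    ]] [ 0.0828 -0.1714  2.1966 -0.0002  1.1116 -1.0229]
row [-0.0006  0.0604  0.1264 -0.116   0.0042 -0.0021]
row [ 0.1204  0.0601  0.1259 -0.116   0.0042 -0.0021]
```

Emit:
jog_arm([
  [0,0.06,0.126,-0.116,0.004,0,35],
  [0,0.06,0.126,-0.116,0.004,0,35],
  [0,0.06,0.126,-0.116,0.004,0,35],
  [0,0.06,0.126,-0.116,0.004,0,35],
  [0.05,0.06,0.126,-0.116,0.004,0,35],
  [0.09,0.06,0.126,-0.116,0.004,0,35],
  [0.11,0.06,0.126,-0.116,0.004,0,35],
  [0.12,0.06,0.126,-0.116,0.004,0,35],
  [0.12,0.06,0.126,-0.116,0.004,0,35],
  [0.12,0.06,0.126,-0.116,0.004,0,35],
])

```text
time: 6.85
tool_pos: [0.5573, 0.0579, 0.0407]
tcp_rot: [0.277, 1.556, -0.272]
wrist_force: [-5.1, 4.0, 11.9]
width: 0.35
```

```bash
python3 - <<'E'
from h import *
im,p,C=shot("wrist","w3.png")
E
```

```text
(no output)
```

View pics/w3.png

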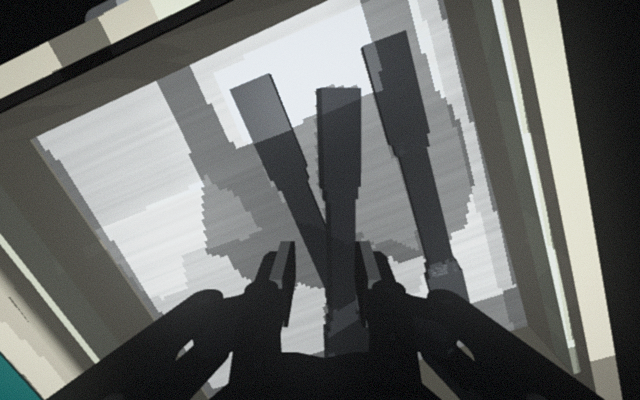

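The wrist view shows old3's waist between the fingers at (340,290). The left finger rests lightly on old2, at about 12 N. I'm raising 2 mm and closing.

Emit:
jog_arm([
  [-0.002,0,0,0,0,0,35],
  [-0.002,0,0,0,0,0,10],
  [-0.002,0,0,0,0,0,0],
  [-0.002,0,0,0,0,0,0],
  [-0.002,0,0,0,0,0,0],
  [-0.002,0,0,0,0,0,0],
  [-0.002,0,0,0,0,0,0],
], force=30)

```text
time: 7.6
tool_pos: [0.5575, 0.0571, 0.0438]
tcp_rot: [0.276, 1.555, -0.272]
wrist_force: [-2.1, -1.4, 10.0]
width: 0.004
```

```bash
python3 - <<'E'
from h import *
p=imaging.camera_params("wrist"); Tc=p["T_tool_cam"]
for x in (-.019,-.01,-.005,0,.005):
  print(x,px([[x,0,0],[x,.0127,0],[x,-.0127,0],[x,.0127,.011],[x,.0127,-.011]],p,Tc).round(0).tolist())
print(monitor.read_state()["wrist_force"],pose()[:3,3])
im,_,_=shot("wrist"); a=cv2.imread("pics/w1.png")
f=lambda i:cv2.resize(i[170:370,220:430],None,fx=1.9,fy=1.9,interpolation=cv2.INTER_CUBIC)
cv2.imwrite("pics/c3.png",np.hstack([cv2.convertScaleAbs(f(im),alpha=2,beta=20),cv2.convertScaleAbs(f(a),alpha=2,beta=20)]))
E
```

```text
-0.019 [[324.0, 278.0], [352.0, 278.0], [296.0, 278.0], [352.0, 299.0], [353.0, 256.0]]
-0.01 [[324.0, 268.0], [351.0, 268.0], [297.0, 268.0], [350.0, 288.0], [351.0, 247.0]]
-0.005 [[324.0, 262.0], [350.0, 262.0], [298.0, 262.0], [349.0, 282.0], [350.0, 242.0]]
0 [[324.0, 257.0], [349.0, 257.0], [299.0, 257.0], [349.0, 276.0], [350.0, 238.0]]
0.005 [[324.0, 253.0], [348.0, 253.0], [300.0, 253.0], [348.0, 271.0], [349.0, 233.0]]
[-2.0931 -1.4231 10.0226] [0.5575 0.0571 0.0438]
```

View pics/c3.png

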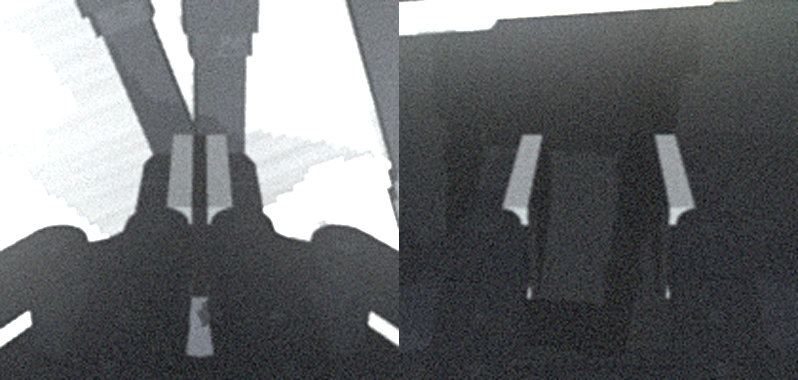

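```bash
python3 - <<'E'
from h import *
go([.553,.1125,.075],88.4);go([.553,.1125,.034],88.4)
E
```

```text
row [-0.0311  0.0506 -0.0232 -0.3215 -0.0017 -0.0022]
row [ 0.0099  0.0505 -0.0231 -0.3215 -0.0017 -0.0022]
```

Emit:
jog_arm([
  [-0.035,0,0,0,0,0,0],
  [-0.035,0.01,-0.005,-0.1,0,0,30],
  [-0.032,0.05,-0.023,-0.322,0,0,30],
  [-0.031,0.0505,-0.023,-0.322,0,0,30],
  [-0.031,0.0505,-0.023,-0.322,0,0,30],
  [-0.031,0.0505,-0.023,-0.322,0,0,30],
  [-0.01,0.0505,-0.023,-0.322,0,0,30],
  [0.01,0.0505,-0.023,-0.322,0,0,30],
  [0.01,0.0505,-0.023,-0.322,0,0,30],
  [0.01,0.0505,-0.023,-0.322,0,0,30],
  [0.01,0.0505,-0.023,-0.322,0,0,30],
])

```text
time: 8.75
tool_pos: [0.5554, 0.1111, 0.0354]
tcp_rot: [0.026, 1.568, -0.022]
wrist_force: [1.2, -2.6, 5.7]
width: 0.297
```

```bash
python3 - <<'E'
from h import *
im,p,C=shot("wrist"); print(pose()[:3,3],monitor.read_state()["wrist_force"])
cv2.imwrite("pics/w4.png",cv2.convertScaleAbs(im[0:340,120:540],alpha=1.3,beta=10))
go([.553,.1125,.034],88.4)
E
```

```text
[0.5553 0.1111 0.0354] [ 1.5673 -1.796   6.022 ]
row [ 0.0014  0.0013 -0.0024 -0.0027  0.0026 -0.0023]
```

View pics/w4.png

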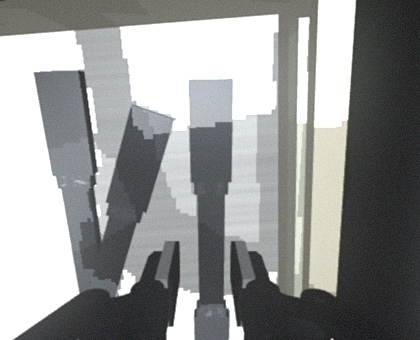

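Contact comes at TCP z≈0.035, so the fingertips sit about 4 to 5 mm lower than I assumed and the first attempt ground into the floor. I'm raising 2 mm and closing on old1, which is centred between the jaws at crop (210,290).

Emit:
jog_arm([
  [-0.001,0.001,0,0,0,0,30],
  [-0.001,0.001,0,0,0,0,12],
  [-0.001,0.001,0,0,0,0,5],
  [-0.001,0.001,0,0,0,0,5],
  [-0.001,0.001,0,0,0,0,5],
  [-0.001,0.001,0,0,0,0,5],
], force=30)

```text
time: 9.4
tool_pos: [0.5557, 0.1119, 0.0367]
tcp_rot: [0.025, 1.567, -0.022]
wrist_force: [0.5, -2.7, 4.6]
width: 0.111
```

Emit:
jog_arm([
  [0,0,0,0,0,0,0],
  [0,0,0,0,0,0,0],
  [-0.005,0,0,0,0,0,0],
  [-0.01,0,0,0,0,0,0],
  [-0.02,0,0,0,0,0,0],
  [-0.03,0,0,0,0,0,0],
  [-0.03,0,0,0,0,0,0],
], force=40)

```text
time: 10.1
tool_pos: [0.5571, 0.1122, 0.0689]
tcp_rot: [0.026, 1.564, -0.022]
wrist_force: [-0.2, -0.0, -1.1]
width: 0.002
```

```bash
python3 - <<'E'
from h import *
im,p,C=shot("wrist"); print(pose()[:3,3],monitor.read_state()["wrist_force"])
cv2.imwrite("pics/w5.png",cv2.convertScaleAbs(im[0:340,120:540],alpha=1.3,beta=10))
E
```

```text
[0.5566 0.1121 0.0681] [-0.0731 -0.482  -0.4045]
```

View pics/w5.png

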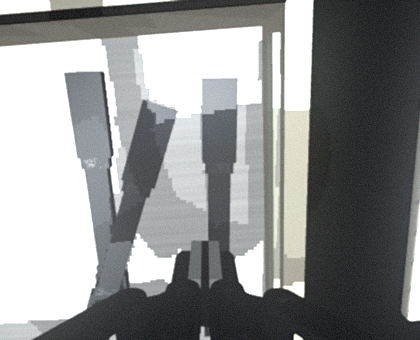

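Missed again: old1 is still lying at crop (219,150). I'll calibrate the real fingertip height by touching the empty chamber floor, first shut and then at 30 %.

```bash
python3 - <<'E'
from h import *
go([.55,-.008,.068],88.4);go([.55,-.008,.027],88.4); print(monitor.read_state()["wrist_force"])
E
```

```text
row [-0.0002 -0.1202 -0.003  -0.0025  0.0058 -0.0025]
row [ 0.0408 -0.1203 -0.0032 -0.0025  0.0058 -0.0025]
[-0.0731 -0.482  -0.4045]
```

Emit:
jog_arm([
  [0,-0.04,0,0,0.005,0,0],
  [0,-0.08,0,0,0.005,0,0],
  [0,-0.12,-0.003,0,0.005,0,0],
  [0,-0.12,-0.003,0,0.005,0,0],
  [0.015,-0.12,-0.003,0,0.005,0,0],
  [0.03,-0.12,-0.003,0,0.005,0,0],
  [0.036,-0.12,-0.003,0,0.005,0,0],
  [0.041,-0.12,-0.003,0,0.005,0,0],
  [0.041,-0.12,-0.003,0,0.005,0,0],
  [0.041,-0.12,-0.003,0,0.005,0,0],
  [0.041,-0.12,-0.003,0,0.005,0,0],
])

```text
time: 11.25
tool_pos: [0.5482, -0.0065, 0.0299]
tcp_rot: [0.024, 1.576, -0.02]
wrist_force: [-16.8, -0.0, 35.4]
width: -0.001
```

Emit:
jog_arm([
  [0,0,0,0,0,0,30],
  [0,0,0,0,0,0,30],
  [0,0,0,0,0,0,30],
  [0,0,0,0,0,0,30],
  [0,0,0,0,0,0,30],
  [0,0,0,0,0,0,30],
])

```text
time: 11.85
tool_pos: [0.5484, -0.005, 0.0299]
tcp_rot: [0.024, 1.576, -0.019]
wrist_force: [-2.3, 3.3, 8.2]
width: 0.304
```

Shut, contact comes at 0.030, so TCP = tip as stated. What hit was the finger knuckles: they sit about ±47 mm out and 32 mm up at 30 % opening, and they catch the chamber side wall when I work near it. So bars near the walls must first be pushed towards the middle. I'll clear the view and re-measure from the top.

```bash
python3 - <<'E'
from h import *
go([.5,-.005,.16],88.4);go([.42,-.22,.2],88.4)
E
```

```text
row [-0.1298 -0.0009 -0.0491  0.0007 -0.0055 -0.0034]
row [-0.1702 -0.2179 -0.1235  0.0007 -0.0055 -0.0034]
```

Emit:
jog_arm([
  [-0.05,0,0,0,0,0,30],
  [-0.1,0,-0.02,0,-0.005,0,30],
  [-0.13,0,-0.05,0,-0.005,0,30],
  [-0.17,-0.05,-0.08,0,-0.005,0,30],
  [-0.17,-0.09,-0.124,0,-0.005,0,30],
  [-0.17,-0.218,-0.124,0,-0.005,0,30],
  [-0.17,-0.218,-0.124,0,-0.005,0,30],
  [-0.17,-0.218,-0.124,0,-0.005,0,30],
  [-0.17,-0.218,-0.124,0,-0.005,0,30],
])

```text
time: 12.75
tool_pos: [0.4186, -0.2246, 0.1991]
tcp_rot: [0.027, 1.572, -0.024]
wrist_force: [0.1, 0.6, -0.0]
width: 0.302
```

```bash
python3 - <<'E'
from h import *
im,p,T=shot("top","top1.png")
c=cv2.resize(im[125:225,262:352],None,fx=6,fy=6,interpolation=cv2.INTER_CUBIC); cv2.imwrite("pics/c4.png",c)
gg=im.max(2); k=np.zeros(im.shape[:2],np.uint8); cv2.fillPoly(k,[np.array([(173,155),(233,150),(238,240),(178,244)])],1)
print("fresh",rect((k>0)&(gg<174),.019,p,T,amin=40))
E
```

```text
fresh [(0.4189, 0.3503, 162, 18, -84.5), (0.5948, 0.3508, 166, 21, -80.6)]
```

View pics/c4.png

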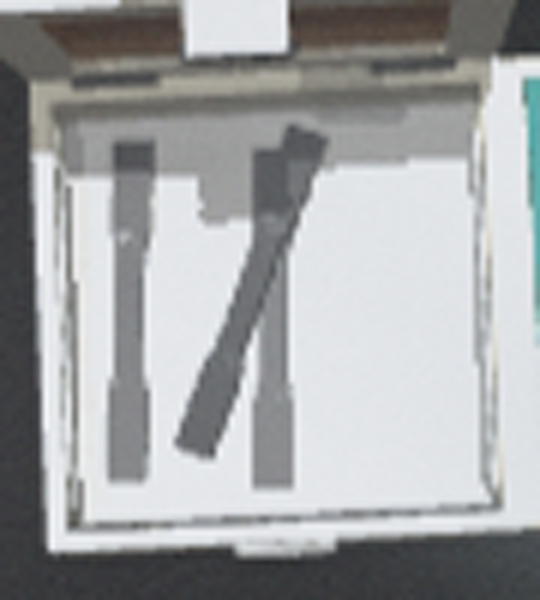

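The top crop shows old3 crossing over old2, with ends at crop (305,132) and (195,450). I'll grip it at the crossing, near (266,245), with the tips just above old2. One fresh bar has also been knocked, to (0.595, 0.351).

```bash
python3 - <<'E'
from h import *
p=imaging.camera_params("top");T=p["T"]
f=lambda q,z:w(np.array(q)/6.+[261.6,124.6],z,p,T)
a=np.r_[f([(305,132)],.045),f([(195,450)],.037)];d=a[0]-a[1]; an=np.degrees(np.arctan2(d[1],d[0])); g=f([(266,245)],.043)[0]
print("old3",a,np.linalg.norm(d),an,"grip",g)
for q in (((271,150),(273,489)),((136,143),(127,482))):
  b=f(q,.037); d=b[0]-b[1]; print(b,b.mean(0),np.degrees(np.arctan2(d[1],d[0])))
print("right/left inner wall at floor", f([(497,505),(75,525)],.08))
go([g[0]-.03,g[1]+.01,.15],90+an,False);go([g[0],g[1],.09],90+an,False);go([g[0],g[1],.0385],90+an,False)
E
```

```text
old3 [[0.6357 0.0335 0.045 ]
 [0.4838 0.0876 0.037 ]] 0.1614948823902075 -19.606363638264888 grip [0.5815 0.0527 0.043 ]
[[0.6286 0.0502 0.037 ]
 [0.4647 0.0504 0.037 ]] [0.5467 0.0503 0.037 ] -0.042982522767568684
[[0.6328 0.1155 0.037 ]
 [0.4688 0.1203 0.037 ]] [0.5508 0.1179 0.037 ] -1.6576136204792693
right/left inner wall at floor [[ 0.454  -0.055   0.08  ]
 [ 0.4466  0.1402  0.08  ]]
row [ 0.0496  0.2885  0.1237  0.3105 -0.0024 -0.0037]
row [ 0.1095  0.2792  0.1541  0.3105 -0.0024 -0.0037]
row [ 0.161   0.279   0.1542  0.3105 -0.0024 -0.0037]
```

Emit:
jog_arm([
  [0,0.2885,0.1,0.31,-0.002,-0.004,30],
  [0,0.2885,0.1,0.31,-0.002,-0.004,30],
  [0,0.2885,0.1,0.31,-0.002,-0.004,30],
  [0,0.2885,0.1,0.31,-0.002,-0.004,30],
  [0,0.2885,0.1,0.31,-0.002,-0.004,30],
  [0.05,0.2885,0.124,0.31,-0.002,-0.004,30],
  [0.05,0.2885,0.124,0.31,-0.002,-0.004,30],
  [0.09,0.279,0.154,0.31,-0.002,-0.004,30],
  [0.11,0.279,0.154,0.31,-0.002,-0.004,30],
  [0.13,0.279,0.154,0.31,-0.002,-0.004,30],
  [0.15,0.279,0.154,0.31,-0.002,-0.004,30],
  [0.161,0.279,0.154,0.31,-0.002,-0.004,30],
  [0.161,0.279,0.154,0.31,-0.002,-0.004,30],
  [0.161,0.279,0.154,0.31,-0.002,-0.004,30],
])

```text
time: 14.2
tool_pos: [0.5812, 0.0535, 0.0386]
tcp_rot: [0.267, 1.555, -0.267]
wrist_force: [-0.8, 0.1, -0.5]
width: 0.302
```

```bash
python3 - <<'E'
from h import *
im,p,C=shot("wrist"); print(pose()[:3,3],monitor.read_state()["wrist_force"])
go([.5815,.0527,.0385],70.4,False)
cv2.imwrite("pics/w6.png",cv2.convertScaleAbs(im[60:340,190:470],alpha=1.4,beta=10))
E
```

```text
[0.5818 0.0533 0.0392] [ 0.2069 -0.0176  0.0968]
row [ 0.0007 -0.0007 -0.0001  0.0011  0.0006 -0.0002]
```

View pics/w6.png

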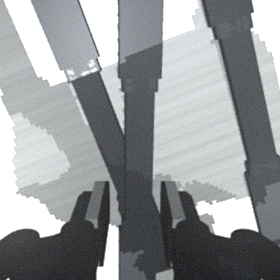

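Old3's waist is centred between the jaws at crop (138,190), with no contact force. Closing.

Emit:
jog_arm([
  [0,0,0,0,0,0,0],
  [0,0,0,0,0,0,0],
  [0,0,0,0,0,0,0],
  [0,0,0,0,0,0,0],
  [0,0,0,0,0,0,0],
  [0,0,0,0,0,0,0],
  [0,0,0,0,0,0,0],
  [0,0,0,0,0,0,0],
], force=40)

```text
time: 15.05
tool_pos: [0.5827, 0.0533, 0.0401]
tcp_rot: [0.268, 1.552, -0.267]
wrist_force: [0.8, -0.3, 5.6]
width: 0.128
```

Emit:
jog_arm([
  [-0.005,0,0,0,0,0,0],
  [-0.012,0,0,0,0,0,0],
  [-0.025,0,0,0,0,0,0],
  [-0.045,0,0,0,0,0,0],
  [-0.065,0,0,0,0,0,0],
  [-0.085,0,0,0,0,0,0],
  [-0.095,0,0,0,0,0,0],
  [-0.095,0,0,0,0,0,0],
])

```text
time: 15.85
tool_pos: [0.584, 0.0533, 0.1376]
tcp_rot: [0.268, 1.548, -0.266]
wrist_force: [-0.0, -0.2, -0.1]
width: 0.135
```

```bash
python3 - <<'E'
from h import *
im,p,C=shot("wrist"); print(pose()[:3,3],monitor.read_state()["width"])
go([.47,.0,.17],90,False);go([.49,-.395,.17],90,False);go([.49,-.395,.03],90,False);go([.49,-.395,.0095],90,False)
E
```

```text
[0.583  0.0533 0.136 ] 0.13096341290568125
row [-0.0345 -0.088  -0.0885 -0.3411  0.0041 -0.0008]
row [-0.0344 -0.4535  0.0625 -0.3411  0.0041 -0.0008]
row [ 0.1056 -0.4537  0.0619 -0.3411  0.0041 -0.0008]
row [ 0.1261 -0.4538  0.0619 -0.3411  0.0041 -0.0008]
```

Emit:
jog_arm([
  [-0.034,-0.02,-0.04,0,0,0,0],
  [-0.034,-0.088,-0.088,-0.1,0.004,0,0],
  [-0.034,-0.088,-0.088,-0.2,0.004,0,0],
  [-0.034,-0.15,-0.06,-0.341,0.004,0,0],
  [-0.034,-0.2,-0.04,-0.341,0.004,0,0],
  [-0.034,-0.25,-0.02,-0.341,0.004,0,0],
  [-0.034,-0.3,0,-0.341,0.004,0,0],
  [-0.034,-0.35,0.02,-0.341,0.004,0,0],
  [-0.034,-0.4,0.04,-0.341,0.004,0,0],
  [-0.034,-0.4535,0.062,-0.341,0.004,0,0],
  [-0.034,-0.4535,0.062,-0.341,0.004,0,0],
  [0.01,-0.4535,0.062,-0.341,0.004,0,0],
  [0.06,-0.4535,0.062,-0.341,0.004,0,0],
  [0.1,-0.4535,0.062,-0.341,0.004,0,0],
  [0.105,-0.4535,0.062,-0.341,0.004,0,0],
  [0.105,-0.4535,0.062,-0.341,0.004,0,0],
])

```text
time: 17.5
tool_pos: [0.4884, -0.3933, 0.0281]
tcp_rot: [0.004, 1.575, 0.003]
wrist_force: [0.8, -0.2, 0.8]
width: 0.132
```

```bash
python3 - <<'E'
from h import *
im,p,C=shot("wrist"); print(pose()[:3,3],monitor.read_state()["width"])
# is there a dark bar ahead of jaws? sample the strip between tips, in direction -x from TCP
for s in (.03,.05,.07,.09): 
    X=pose()[:3,3]-np.array([s,0,0]); u=px([X],p,C)[0].round().astype(int); print(s,u,im[u[1]-1:u[1]+2,u[0]-1:u[0]+2].mean((0,1)))
go([.49,-.395,.0095],90,False)
E
```

```text
[ 0.4903 -0.3948  0.0307] 0.13201664346262273
0.03 [321 206] [114.7778  91.      83.    ]
0.05 [320 165] [118.7778  93.7778  84.7778]
0.07 [320 119] [130.1111  96.      87.    ]
0.09 [320  70] [145.6667 101.1111  90.4444]
row [ 0.0212 -0.0003 -0.0003  0.0001 -0.0002 -0.0012]
```

Still held (grey bar ahead of the jaws). I'm lowering, releasing and rising.

Emit:
jog_arm([
  [0.01,0,0,0,0,0,0],
  [0.021,0,0,0,0,0,0],
  [0.021,0,0,0,0,0,0],
  [0.021,0,0,0,0,0,0],
  [0.021,0,0,0,0,0,32],
  [0.021,0,0,0,0,0,32],
  [0.021,0,0,0,0,0,32],
  [0.021,0,0,0,0,0,32],
  [-0.02,0,0,0,0,0,32],
  [-0.07,0,0,0,0,0,32],
  [-0.12,0,0,0,0,0,32],
  [-0.14,0,0,0,0,0,32],
  [-0.14,0,0,0,0,0,32],
])

```text
time: 18.85
tool_pos: [0.4929, -0.3972, 0.1764]
tcp_rot: [-0.004, 1.564, -0.004]
wrist_force: [0.3, 0.5, -0.6]
width: 0.319
```

```bash
python3 - <<'E'
from h import *
im,p,T=shot("top","top2.png")
# old bars in chamber
gg=im.max(2)
ch=px([[.465,.135,.037],[.64,.135,.037],[.64,-.045,.037],[.465,-.045,.037]],p,T).astype(np.int32)
k=np.zeros(gg.shape,np.uint8); cv2.fillPoly(k,[ch],1); print("med",np.median(gg[k>0]))
for th in (110,130,150): print(th,rect((k>0)&(gg<th),.037,p,T,amin=40))
b=im[150:255,408:488].astype(int); sat=b.max(2)-b.min(2)
print("tray",rect((sat<90).astype(np.uint8),.011,p,T,off=(408,150),amin=40))
cv2.imwrite("pics/c5.png",cv2.resize(im[130:260,255:495],None,fx=3.2,fy=3.2,interpolation=cv2.INTER_CUBIC))
E
```

```text
med 232.0
110 []
130 []
150 [(0.4895, 0.0505, 43, 17, -0.3), (0.5751, 0.0514, 111, 14, -0.4), (0.5543, 0.118, 166, 20, -0.2)]
tray [(0.4752, -0.3585, 307, 231, -1.4)]
```

```bash
python3 - <<'E'
from h import *
go([.48,.0,.16],90,False);go([.55,.0508,.1],90,False);go([.55,.0508,.0322],90,False)
E
```

```text
row [ 0.0123  0.3959 -0.0114  0.0001  0.0034  0.0019]
row [0.0725 0.4468 0.0584 0.0001 0.0034 0.0019]
row [0.1403 0.4469 0.0582 0.0001 0.0034 0.0019]
```

Emit:
jog_arm([
  [0,0.05,0,0,0.003,0.002,32],
  [0,0.1,0,0,0.003,0.002,32],
  [0,0.15,0,0,0.003,0.002,32],
  [0,0.2,0,0,0.003,0.002,32],
  [0,0.25,-0.01,0,0.003,0.002,32],
  [0,0.3,-0.01,0,0.003,0.002,32],
  [0,0.35,0,0,0.003,0.002,32],
  [0.01,0.4,0.02,0,0.003,0.002,32],
  [0.03,0.4468,0.058,0,0.003,0.002,32],
  [0.07,0.4468,0.058,0,0.003,0.002,32],
  [0.07,0.4468,0.058,0,0.003,0.002,32],
  [0.1,0.4468,0.058,0,0.003,0.002,32],
  [0.125,0.4468,0.058,0,0.003,0.002,32],
  [0.14,0.4468,0.058,0,0.003,0.002,32],
  [0.14,0.4468,0.058,0,0.003,0.002,32],
  [0.14,0.4468,0.058,0,0.003,0.002,32],
])

```text
time: 20.5
tool_pos: [0.5492, 0.05, 0.0322]
tcp_rot: [0.0, 1.572, -0.001]
wrist_force: [-0.1, -0.4, -0.8]
width: 0.317
```

```bash
python3 - <<'E'
from h import *
im,p,C=shot("wrist","w7.png"); t=pose()[:3,3]; print(t,monitor.read_state()["wrist_force"])
# lateral bar position seen ahead of jaws (x=t-.03), scan along y
for dx in (.02,.03):
  ys=np.arange(-.022,.0221,.002); u=px(np.c_[np.full(len(ys),t[0]-dx),t[1]+ys,np.full(len(ys),.037)],p,C).round().astype(int)
  print([int(im[b,a].max()) for a,b in u])
E
```

```text
[0.5495 0.0501 0.0324] [-0.643  -0.5365  0.2521]
[109, 105, 103, 102, 100, 105, 105, 100, 101, 40, 39, 41, 45, 42, 51, 48, 126, 129, 130, 127, 126, 125, 130]
[98, 105, 100, 101, 96, 102, 105, 105, 107, 65, 41, 48, 53, 47, 57, 43, 131, 130, 125, 133, 131, 130, 131]
```

No contact force, and the bar is centred between the jaws (offset +2 mm). Closing and lifting.

Emit:
jog_arm([
  [0,0.002,0,0,0,0,0],
  [0,0.002,0,0,0,0,0],
  [0,0.002,0,0,0,0,0],
  [0,0.002,0,0,0,0,0],
  [0,0.002,0,0,0,0,0],
  [0,0.002,0,0,0,0,0],
  [0,0.002,0,0,0,0,0],
  [-0.005,0.002,0,0,0,0,0],
  [-0.015,0.002,0,0,0,0,0],
  [-0.035,0.002,0,0,0,0,0],
  [-0.065,0.002,0,0,0,0,0],
  [-0.1,0.002,0,0,0,0,0],
  [-0.1,0.002,0,0,0,0,0],
])

```text
time: 21.85
tool_pos: [0.5538, 0.0525, 0.1387]
tcp_rot: [0.001, 1.56, 0.0]
wrist_force: [1.2, 1.1, 0.4]
width: 0.132
```

```bash
python3 - <<'E'
from h import *
go([.48,.0,.17],90,False);go([.47,-.35,.17],90,False);go([.47,-.35,.0085],90,False)
E
```

```text
row [-0.0321 -0.0525 -0.0734 -0.0005  0.0107 -0.0008]
row [-0.0325 -0.4025 -0.0832 -0.0005  0.0107 -0.0008]
row [ 0.129  -0.4026 -0.0849 -0.0005  0.0107 -0.0008]
```

Emit:
jog_arm([
  [-0.032,-0.03,-0.04,0,0.01,0,0],
  [-0.032,-0.07,-0.074,0,0.01,0,0],
  [-0.032,-0.12,-0.08,0,0.01,0,0],
  [-0.032,-0.17,-0.083,0,0.01,0,0],
  [-0.032,-0.22,-0.083,0,0.01,0,0],
  [-0.032,-0.27,-0.083,0,0.01,0,0],
  [-0.032,-0.32,-0.083,0,0.01,0,0],
  [-0.032,-0.37,-0.084,0,0.01,0,0],
  [-0.02,-0.4,-0.084,0,0.01,0,0],
  [0.02,-0.4,-0.084,0,0.01,0,0],
  [0.07,-0.4,-0.084,0,0.01,0,0],
  [0.11,-0.4,-0.084,0,0.01,0,0],
  [0.129,-0.4,-0.085,0,0.01,0,0],
  [0.129,-0.4,-0.085,0,0.01,0,0],
  [0.129,-0.4,-0.085,0,0.01,0,0],
  [0.129,-0.4,-0.085,0,0.01,0,0],
])

```text
time: 23.45
tool_pos: [0.4698, -0.3472, 0.0084]
tcp_rot: [0.001, 1.57, 0.0]
wrist_force: [0.0, -0.9, -1.0]
width: 0.132
```

Emit:
jog_arm([
  [0,0,0,0,0,0,30],
  [0,0,0,0,0,0,30],
  [0,0,0,0,0,0,30],
  [0,0,0,0,0,0,30],
  [-0.04,0,0,0,0,0,30],
  [-0.09,0,0,0,0,0,30],
  [-0.14,0,0,0,0,0,0],
  [-0.15,0,0,0,0,0,0],
  [-0.15,0,0,0,0,0,0],
])

```text
time: 24.35
tool_pos: [0.4717, -0.3489, 0.1621]
tcp_rot: [-0.002, 1.565, -0.003]
wrist_force: [0.3, -0.1, -0.4]
width: -0.003
```

```bash
python3 - <<'E'
from h import *
im,p,T=shot("top","top3.png"); gg=im.max(2)
ch=px([[.465,.135,.037],[.64,.135,.037],[.64,-.045,.037],[.465,-.045,.037]],p,T).astype(np.int32)
k=np.zeros(gg.shape,np.uint8); cv2.fillPoly(k,[ch],1)
print(rect((k>0)&(gg<150),.037,p,T,amin=40))
go([.48,.0,.16],0,False);go([.55,.136,.12],0,False)
E
```

```text
[(0.5528, 0.118, 163, 20, -0.2)]
row [-0.0008  0.3477  0.0096  1.5703  0.002  -0.0014]
row [ 0.0393  0.4837  0.0795  1.5703  0.002  -0.0014]
```

Old2 is in the tray. Old1 is only about 28 mm from the wall, so I'll press lightly on top of it with shut jaws, jaw axis along x, and drag it towards the middle.

Emit:
jog_arm([
  [0,0.05,0,0.15,0.002,0,0],
  [0,0.1,0,0.3,0.002,0,0],
  [0,0.15,0,0.45,0.002,0,0],
  [0,0.2,0,0.6,0.002,0,0],
  [0,0.25,0,0.75,0.002,0,0],
  [0,0.3,0,0.9,0.002,0,0],
  [0,0.35,0.01,1.05,0.002,0,0],
  [0,0.4,0.03,1.2,0.002,0,0],
  [0.02,0.44,0.06,1.35,0.002,0,0],
  [0.04,0.467,0.08,1.5,0.002,0,0],
  [0.06,0.467,0.08,1.57,0.002,0,0],
  [0.09,0.467,0.08,1.57,0.002,0,0],
  [0.105,0.467,0.08,1.57,0.002,0,0],
  [0.105,0.467,0.08,1.57,0.002,0,0],
  [0.105,0.467,0.08,1.57,0.002,0,0],
])

```text
time: 25.9
tool_pos: [0.5496, 0.1185, 0.0534]
tcp_rot: [1.209, 1.211, -1.21]
wrist_force: [-0.2, -0.0, 1.3]
width: 0.004
```

```bash
python3 - <<'E'
from h import *
print(pose(),monitor.read_state()["q"]); go([.5515,.118,.0361],0,False); go([.5515,.07,.0361],0,False); go([.5515,.07,.08],0,False)
E
```

```text
[[-0.0014  1.      0.0002  0.5496]
 [ 0.0004  0.0002 -1.      0.1185]
 [-1.     -0.0014 -0.0004  0.0534]
 [ 0.      0.      0.      1.    ]] [0.1677 0.2295 2.0035 0.0008 0.9099 0.167 ]
row [ 0.0173  0.0019  0.0005  0.0002 -0.0004  0.0014]
row [ 0.0173  0.0019  0.0485  0.0002 -0.0004  0.0014]
row [-0.0266  0.0018  0.0485  0.0002 -0.0004  0.0014]
```

Emit:
jog_arm([
  [0.01,0.002,0,0,0,0,0],
  [0.0173,0.002,0,0,0,0,0],
  [0.0173,0.002,0,0,0,0,0],
  [0.0173,0.002,0.004,0,0,0,0],
  [0.0173,0.002,0.009,0,0,0,0],
  [0.0173,0.002,0.014,0,0,0,0],
])

```text
time: 26.5
tool_pos: [0.5523, 0.1044, 0.037]
tcp_rot: [1.21, 1.21, -1.208]
wrist_force: [0.0, 0.4, -0.6]
width: 0.004
```

Emit:
jog_arm([
  [-0.003,0,-0.013,0,0,0,0],
  [-0.003,0,-0.013,0,0,0,0],
  [0.002,0,-0.013,0,0,0,0],
  [0.002,0,-0.013,0,0,0,0],
  [0.002,0,-0.013,0,0,0,0],
])

```text
time: 27.0
tool_pos: [0.5531, 0.1179, 0.037]
tcp_rot: [1.21, 1.209, -1.207]
wrist_force: [-5.0, -0.9, 15.0]
width: -0.001
```

Contact at 15 N on the bar's top. Dragging now.

Emit:
jog_arm([
  [0.001,0,0.004,0,0,0,0],
  [0.001,0,0.008,0,0,0,0],
  [0.001,0,0.012,0,0,0,0],
  [0.001,0,0.016,0,0,0,0],
  [0.001,0,0.021,0,0,0,0],
  [0.001,0,0.026,0,0,0,0],
  [0.001,0,0.031,0,0,0,0],
  [0.001,0,0.036,0,0,0,0],
  [0.001,0,0.041,0,0,0,0],
  [0.001,0,0.046,0,0,0,0],
  [0.001,0,0.046,0,0,0,0],
])

```text
time: 28.1
tool_pos: [0.5546, 0.0724, 0.037]
tcp_rot: [1.213, 1.208, -1.205]
wrist_force: [0.2, 2.0, 7.4]
width: -0.0
```

```bash
python3 - <<'E'
from h import *
im,p,C=shot("wrist","w8.png"); t=pose()[:3,3]; print(t)
for dx in (-.07,-.06,-.05,.05,.06,.07):
  ys=np.arange(-.03,.07,.004); u=px(np.c_[np.full(len(ys),t[0]+dx),t[1]+ys,np.full(len(ys),.037)],p,C).round().astype(int)
  print(dx,[int(im[b,a].max()) if 0<=a<640 and 0<=b<400 else -1 for a,b in u])
E
```

```text
[0.5546 0.0724 0.037 ]
-0.07 [101, 99, 101, 176, 197, 199, 205, 71, 75, 77, 77, 68, 201, 207, 209, 207, 209, 206, 208, 207, 201, 125, 126, 122, 100]
-0.06 [28, 98, 93, 97, 98, 119, 126, 50, 51, 47, 50, 43, 130, 123, 127, 127, 128, 132, 134, 127, 130, 129, 124, 128, 107]
-0.05 [20, 26, 57, 100, 100, 109, 97, 39, 42, 46, 40, 39, 120, 121, 128, 121, 127, 125, 129, 127, 128, 130, 131, 133, 110]
0.05 [34, 28, 124, 164, 161, 165, 39, 43, 41, 50, 46, 46, 118, 197, 202, 204, 206, 207, 212, 212, 212, 215, 213, 219, 217]
0.06 [17, 168, 139, 83, 89, 91, 35, 40, 48, 50, 51, 52, 193, 196, 200, 202, 206, 205, 204, 207, 208, 206, 208, 212, 204]
0.07 [172, 178, 167, 108, 111, 113, 35, 40, 41, 46, 51, 57, 181, 188, 192, 196, 196, 197, 201, 199, 195, 196, 199, 196, 197]
```

The drag worked: old1 is now centred at y≈0.078. Re-gripping with the jaws across it.

```bash
python3 - <<'E'
from h import *
go([.553,.078,.085],89,False);go([.553,.078,.0322],89,False)
E
```

```text
row [-0.0479 -0.0014 -0.0057 -1.5528  0.0016 -0.005 ]
row [ 0.0048 -0.0016 -0.0056 -1.5528  0.0016 -0.005 ]
```

Emit:
jog_arm([
  [-0.03,0,0,0,0,0,0],
  [-0.048,0,-0.005,-0.15,0,-0.005,0],
  [-0.048,-0.001,-0.006,-1.553,0.002,-0.005,30],
  [-0.048,-0.001,-0.006,-1.553,0.002,-0.005,30],
  [-0.048,-0.001,-0.006,-1.553,0.002,-0.005,30],
  [-0.048,-0.001,-0.006,-1.553,0.002,-0.005,30],
  [-0.048,-0.001,-0.006,-1.553,0.002,-0.005,30],
  [-0.048,-0.001,-0.006,-1.553,0.002,-0.005,30],
  [-0.048,-0.001,-0.006,-1.553,0.002,-0.005,30],
  [-0.048,-0.001,-0.006,-1.553,0.002,-0.005,30],
  [-0.048,-0.001,-0.006,-1.553,0.002,-0.005,30],
  [-0.048,-0.001,-0.006,-1.553,0.002,-0.005,30],
  [-0.048,-0.001,-0.006,-1.553,0.002,-0.005,30],
  [-0.048,-0.001,-0.006,-1.553,0.002,-0.005,30],
  [-0.02,-0.001,-0.006,-1.553,0.002,-0.005,30],
  [-0.005,-0.001,-0.006,-1.553,0.002,-0.005,30],
  [0.005,-0.001,-0.006,-1.553,0.002,-0.005,30],
  [0.005,-0.001,-0.006,-1.553,0.002,-0.005,30],
  [0.005,-0.001,-0.006,-1.553,0.002,-0.005,30],
])

```text
time: 30.05
tool_pos: [0.5535, 0.0784, 0.0317]
tcp_rot: [0.014, 1.572, -0.014]
wrist_force: [0.6, 0.4, -0.7]
width: 0.306
```

```bash
cat >> h.py <<'E'
def scan(dxs=(.02,.03),z=.037):
    """brightness across the jaws (tool y, -22..22 mm) at distance dx on the camera side"""
    im,p,C=shot("wrist"); T=pose(); print(T[:3,3],monitor.read_state()["wrist_force"],monitor.read_state()["width"])
    s=np.arange(-.022,.0221,.002); y=T[:2,1]; zc=-T[:2,2]
    for dx in dxs:
        P=T[:2,3]+dx*zc+s[:,None]*y; u=px(np.c_[P,np.full(len(s),z)],p,C).round().astype(int); v=np.array([int(im[b,a].max()) for a,b in u]); print(dx,v)
E
python3 - <<'E'
from h import *
scan()
E
```

```text
[0.5537 0.0784 0.032 ] [ 0.811  -0.2117 -0.5448] 0.30231634384697564
0.02 [101 104 104  96  96  92 103  39  39  40  40  44  44  85 121 122 122 120
 124 121 121 121 125]
0.03 [ 96  99 101 102 103  95 105  42  49  46  45  48  47  75 130 129 126 125
 130 127 124 124 127]
```

Emit:
jog_arm([
  [0,-0.002,0,0,0,0,0],
  [0,-0.002,0,0,0,0,0],
  [0,-0.002,0,0,0,0,0],
  [0,-0.002,0,0,0,0,0],
  [0,-0.002,0,0,0,0,0],
  [0,-0.002,0,0,0,0,0],
  [0,-0.002,0,0,0,0,0],
  [-0.005,-0.002,0,0,0,0,0],
  [-0.015,-0.002,0,0,0,0,0],
  [-0.035,-0.002,0,0,0,0,0],
  [-0.065,-0.002,0,0,0,0,0],
  [-0.1,-0.002,0,0,0,0,0],
  [-0.1,-0.002,0,0,0,0,0],
])

```text
time: 31.4
tool_pos: [0.5579, 0.0769, 0.1384]
tcp_rot: [0.015, 1.561, -0.012]
wrist_force: [0.7, -0.3, 0.4]
width: 0.13
```

```bash
python3 - <<'E'
from h import *
go([.48,.03,.17],90,False);go([.47,-.30,.17],90,False);go([.47,-.30,.0085],90,False)
E
```

```text
row [-0.0325 -0.0482 -0.0767 -0.0174  0.0102 -0.0015]
row [-0.033  -0.3783 -0.081  -0.0174  0.0102 -0.0015]
row [ 0.1285 -0.3785 -0.0826 -0.0174  0.0102 -0.0015]
```

Emit:
jog_arm([
  [-0.032,-0.03,-0.04,-0.017,0.01,0,0],
  [-0.032,-0.07,-0.077,-0.017,0.01,0,0],
  [-0.032,-0.12,-0.079,-0.017,0.01,0,0],
  [-0.032,-0.17,-0.08,-0.017,0.01,0,0],
  [-0.032,-0.22,-0.08,-0.017,0.01,0,0],
  [-0.032,-0.27,-0.081,-0.017,0.01,0,0],
  [-0.032,-0.32,-0.081,-0.017,0.01,0,0],
  [-0.03,-0.36,-0.081,-0.017,0.01,0,0],
  [-0.02,-0.378,-0.081,-0.017,0.01,0,0],
  [0.02,-0.378,-0.082,-0.017,0.01,0,0],
  [0.07,-0.378,-0.082,-0.017,0.01,0,0],
  [0.11,-0.378,-0.082,-0.017,0.01,0,0],
  [0.128,-0.378,-0.082,-0.017,0.01,0,0],
  [0.128,-0.378,-0.082,-0.017,0.01,0,0],
  [0.128,-0.378,-0.082,-0.017,0.01,0,0],
])

```text
time: 32.9
tool_pos: [0.4701, -0.2985, 0.008]
tcp_rot: [0.002, 1.572, 0.002]
wrist_force: [-0.3, -0.1, -0.6]
width: 0.131
```

Emit:
jog_arm([
  [0,0,0,0,0,0,0],
  [0,0,0,0,0,0,30],
  [0,0,0,0,0,0,30],
  [0,0,0,0,0,0,30],
  [0,0,0,0,0,0,30],
  [-0.04,0,0,0,0,0,30],
  [-0.09,0,0,0,0,0,30],
  [-0.14,0,0,0,0,0,30],
  [-0.15,0,0,0,0,0,30],
  [-0.15,0,0,0,0,0,30],
])

```text
time: 33.9
tool_pos: [0.4723, -0.3003, 0.1616]
tcp_rot: [-0.001, 1.566, -0.001]
wrist_force: [0.2, -0.1, -0.7]
width: 0.303
```

```bash
cat >> h.py <<'E'
def fresh(im,p,T):
    gg=im.max(2); k=np.zeros(gg.shape,np.uint8); cv2.fillPoly(k,[np.array([(172,155),(234,150),(239,241),(177,245)])],1)
    print("fresh",rect((k>0)&(gg<174),.019,p,T,amin=40))
E
python3 - <<'E'
from h import *
im,p,T=shot("top","top4.png"); fresh(im,p,T)
go([.42,.0,.17],5.5,False)
cv2.imwrite("pics/v13.png",cv2.resize(im[120:260,160:500],None,fx=2.35,fy=2.35,interpolation=cv2.INTER_CUBIC))
E
```

```text
fresh [(0.4184, 0.3519, 165, 18, -84.8), (0.5946, 0.3508, 166, 20, -80.9)]
row [-0.0107  0.2992 -0.0508  1.4746 -0.0008 -0.0017]
```

View pics/v13.png

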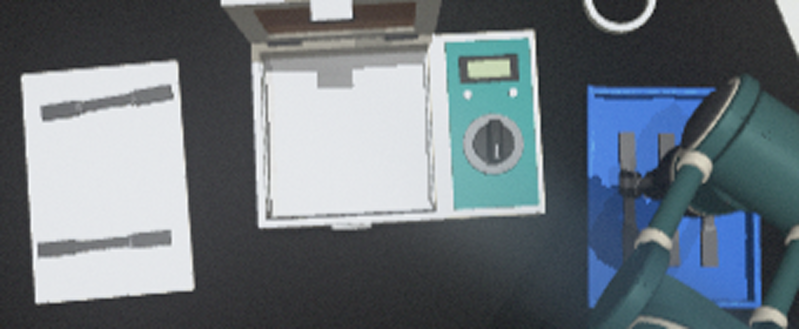

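The chamber is empty and three grey bars lie side by side in the tray, at about crop (628,150), (668,150) and (710,240). The fresh bars are at crop (107,103) and (105,243). Fetching the far one first.

```bash
python3 - <<'E'
from h import *
go([.42,.0,.165],9.1,False);go([.45,.25,.165],9.1,False);go([.5946,.351,.09],9.1,False)
E
```

```text
row [-0.0057  0.2992 -0.0508  1.4118 -0.0007 -0.0017]
row [-0.0052  0.5492 -0.0208  1.4118 -0.0007 -0.0017]
row [ 0.07    0.6501  0.1238  1.4118 -0.0007 -0.0017]
```

Emit:
jog_arm([
  [-0.005,0.05,-0.02,0.15,0,0,30],
  [-0.005,0.1,-0.03,0.3,0,0,30],
  [-0.005,0.15,-0.04,0.45,0,0,30],
  [-0.005,0.2,-0.05,0.6,0,0,30],
  [-0.005,0.25,-0.05,0.75,0,0,30],
  [-0.005,0.3,-0.05,0.9,0,0,30],
  [-0.005,0.35,-0.045,1.05,0,0,30],
  [-0.005,0.4,-0.04,1.2,0,0,30],
  [-0.005,0.45,-0.035,1.35,0,0,30],
  [-0.005,0.5,-0.03,1.412,0,0,30],
  [-0.005,0.55,-0.02,1.412,0,0,30],
  [0,0.58,0.02,1.412,0,0,30],
  [0.02,0.62,0.06,1.412,0,0,30],
  [0.04,0.645,0.1,1.412,0,0,30],
  [0.07,0.65,0.124,1.412,0,0,30],
  [0.07,0.65,0.124,1.412,0,0,30],
  [0.07,0.65,0.124,1.412,0,0,30],
  [0.07,0.65,0.124,1.412,0,0,30],
])

```text
time: 35.75
tool_pos: [0.592, 0.3495, 0.0842]
tcp_rot: [1.086, 1.284, -1.098]
wrist_force: [-0.2, 0.8, -0.1]
width: 0.301
```

```bash
python3 - <<'E'
from h import *
scan((.02,.04,.055),.019); print(pose()[:3,1])
go([.5946,.351,.0145],9.1,False)
E
```

```text
[0.5927 0.3497 0.0868] [-0.1255  0.0099 -0.17  ] 0.29928236813114195
0.02 [186 183 179 185 183 184 184 184 179 183  73  71  76  75  77  77  82 188
 182 184 185 183 179]
0.04 [180 185 184 181 184 186 180 186 185 109  79  80  85  83  79  90  84 170
 244 246 245 246 246]
0.055 [184 184 188 183 182 187 184 185 156  78  81  80  85  82  80 137 144 148
 240 245 247 246 246]
[ 0.9874  0.158  -0.0049]
row [ 0.0723  0.0025 -0.0011 -0.0001  0.0005  0.0049]
```

Emit:
jog_arm([
  [0.04,0.004,-0.001,0,0,0.005,30],
  [0.06,0.004,-0.001,0,0,0.005,30],
  [0.072,0.004,-0.001,0,0,0.005,30],
  [0.072,0.004,-0.001,0,0,0.005,30],
  [0.072,0.004,-0.001,0,0,0.005,30],
  [0.072,0.004,-0.001,0,0,0.005,0],
  [0.072,0.004,-0.001,0,0,0.005,0],
  [0.072,0.004,-0.001,0,0,0.005,0],
  [0.072,0.004,-0.001,0,0,0.005,0],
  [0.072,0.004,-0.001,0,0,0.005,0],
  [0.072,0.004,-0.001,0,0,0.005,0],
])

```text
time: 36.9
tool_pos: [0.5976, 0.3519, 0.0174]
tcp_rot: [1.094, 1.278, -1.089]
wrist_force: [-1.3, -0.6, 6.2]
width: 0.121
```

Emit:
jog_arm([
  [0,0,0,0,0,0,0],
  [-0.005,0,0,0,0,0,0],
  [-0.015,0,0,0,0,0,0],
  [-0.035,0,0,0,0,0,0],
  [-0.07,0,0,0,0,0,0],
  [-0.11,0,0,0,0,0,0],
  [-0.145,0,0,0,0,0,0],
  [-0.145,0,0,0,0,0,0],
])

```text
time: 37.7
tool_pos: [0.6012, 0.354, 0.1711]
tcp_rot: [1.103, 1.273, -1.077]
wrist_force: [0.9, 0.6, 1.3]
width: 0.123
```

```bash
python3 - <<'E'
from h import *
print(pose()[:3,3]); go([.5635,.0485,.16],2.35,False);go([.5635,.0485,.0345],2.35,False)
E
```

```text
[0.6012 0.354  0.1711]
row [ 0.0083 -0.0857  0.2958  0.1179 -0.0058 -0.0155]
row [ 0.1338 -0.0877  0.2964  0.1179 -0.0058 -0.0155]
```

Emit:
jog_arm([
  [0.008,-0.04,0.03,0.04,-0.006,-0.015,0],
  [0.008,-0.075,0.06,0.08,-0.006,-0.015,0],
  [0.008,-0.086,0.105,0.118,-0.006,-0.015,0],
  [0.008,-0.086,0.15,0.118,-0.006,-0.015,0],
  [0.008,-0.086,0.2,0.118,-0.006,-0.015,0],
  [0.008,-0.086,0.25,0.118,-0.006,-0.015,0],
  [0.008,-0.086,0.28,0.118,-0.006,-0.015,0],
  [0.008,-0.086,0.296,0.118,-0.006,-0.015,0],
  [0.008,-0.086,0.296,0.118,-0.006,-0.015,0],
  [0.03,-0.086,0.296,0.118,-0.006,-0.015,0],
  [0.05,-0.086,0.296,0.118,-0.006,-0.015,0],
  [0.05,-0.086,0.296,0.118,-0.006,-0.015,0],
  [0.05,-0.086,0.296,0.118,-0.006,-0.015,0],
])

```text
time: 39.0
tool_pos: [0.5633, 0.0498, 0.118]
tcp_rot: [1.178, 1.23, -1.179]
wrist_force: [0.3, -0.5, -0.7]
width: 0.12
```

```bash
python3 - <<'E'
from h import *
im,p,C=shot("wrist","w9.png"); t=pose()[:3,3]; print(t,monitor.read_state()["width"])
go([.5635,.0485,.075],2.35,False);go([.5635,.0485,.0375],2.35,False)
cv2.imwrite("pics/v14.png",im[:,100:560])
im2,_,_=shot("top","top5.png")
E
```

```text
[0.5641 0.0496 0.1189] 0.1222068856922359
row [ 0.0439 -0.0007  0.0011  0.0011 -0.0002 -0.001 ]
row [ 0.0814 -0.0008  0.0011  0.0011 -0.0002 -0.001 ]
```

View pics/v14.png

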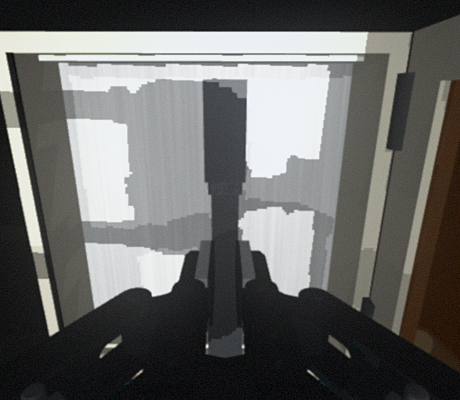

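```bash
python3 - <<'E'
from h import *
p=imaging.camera_params("wrist"); C=pose()@p["T_tool_cam"]; z=pose()[2,3]
print(z,w([(325,80),(325,183)],z+.001,p,C), w([(325,62)],.08,p,C))
E
```

```text
0.11945230670265786 [[0.5612 0.134  0.1205]
 [0.563  0.0889 0.1205]] [[0.5608 0.1451 0.08  ]]
```

The bar is held level with its left end at y=0.134 and the wall at 0.145. I'm shifting 4 mm to the right and lowering.

Emit:
jog_arm([
  [0.02,0,0.005,0,0,0,0],
  [0.044,0,0.005,0,0,0,0],
  [0.06,0,0.005,0,0,0,0],
  [0.075,0,0.005,0,0,0,0],
  [0.081,0,0.005,0,0,0,0],
  [0.081,0,0.005,0,0,0,0],
  [0.081,0,0.005,0,0,0,0],
  [0.081,0,0.005,0,0,0,0],
])

```text
time: 39.9
tool_pos: [0.566, 0.0446, 0.0396]
tcp_rot: [1.18, 1.226, -1.175]
wrist_force: [0.1, -1.0, -0.5]
width: 0.117
```

Emit:
jog_arm([
  [0,0,0,0,0,0,25],
  [0,0,0,0,0,0,25],
  [0,0,0,0,0,0,25],
  [0,0,0,0,0,0,25],
  [-0.03,0,0,0,0,0,25],
  [-0.07,0,0,0,0,0,25],
  [-0.12,0,0,0,0,0,25],
  [-0.13,0,0,0,0,0,25],
  [-0.13,0,0,0,0,0,30],
])

```text
time: 40.8
tool_pos: [0.5678, 0.0446, 0.1731]
tcp_rot: [1.184, 1.221, -1.17]
wrist_force: [0.3, 0.4, 0.1]
width: 0.302
```

```bash
python3 - <<'E'
from h import *
im,p,T=shot("top","top6.png"); fresh(im,p,T)
go([.45,.15,.17],5.2,False);go([.4184,.352,.165],5.2,False);go([.4184,.352,.085],5.2,False)
E
```

```text
fresh [(0.4188, 0.3519, 165, 17, -84.8)]
row [-0.0003 -0.1115 -0.1102 -0.0488  0.0001 -0.0063]
row [ 0.0046 -0.1347 -0.3134 -0.0488  0.0001 -0.0063]
row [ 0.0846 -0.1352 -0.3134 -0.0488  0.0001 -0.0063]
```

Emit:
jog_arm([
  [0,-0.05,-0.03,0,0,0,30],
  [0,-0.09,-0.06,0,0,0,30],
  [0,-0.11,-0.11,-0.049,0,-0.006,30],
  [0,-0.12,-0.16,-0.049,0,-0.006,30],
  [0,-0.13,-0.21,-0.049,0,-0.006,30],
  [0.005,-0.135,-0.26,-0.049,0,-0.006,30],
  [0.02,-0.135,-0.31,-0.049,0,-0.006,30],
  [0.05,-0.135,-0.313,-0.049,0,-0.006,30],
  [0.085,-0.135,-0.313,-0.049,0,-0.006,30],
  [0.085,-0.135,-0.313,-0.049,0,-0.006,30],
  [0.085,-0.135,-0.313,-0.049,0,-0.006,30],
  [0.085,-0.135,-0.313,-0.049,0,-0.006,30],
])

```text
time: 42.05
tool_pos: [0.4192, 0.3515, 0.0853]
tcp_rot: [1.143, 1.25, -1.142]
wrist_force: [-0.1, -0.6, 0.1]
width: 0.301
```

```bash
python3 - <<'E'
from h import *
scan((.02,.04,.055),.019)
go([.4184,.352,.0135],5.2,False)
im,p,T=shot("top")
ch=px([[.46,.138,.037],[.64,.14,.037],[.64,-.04,.037],[.465,-.045,.037]],p,T).astype(np.int32)
gg=im.max(2);k=np.zeros(gg.shape,np.uint8); cv2.fillPoly(k,[ch],1)
print("chamber",rect((k>0)&(gg<150),.037,p,T,amin=40))
E
```

```text
[0.4197 0.3518 0.0861] [-0.3125 -0.2173  0.163 ] 0.29736432268280366
0.02 [180 183 180 182 181 183 179 184  76  73  71  71  83  72  97 186 186 181
 184 185 181 183 188]
0.04 [183 183 184 182 185 183 189  89  79  82  84  85  78  87  78 240 245 244
 245 245 245 244 246]
0.055 [183 183 189 188 182 185 110  76  77  86 141 139 141 136 140 131 247 244
 243 245 244 246 246]
row [ 0.0726 -0.0015 -0.0002 -0.0008 -0.0012 -0.0024]
chamber [(0.562, 0.0703, 110, 15, 89.4), (0.5667, -0.0129, 40, 17, -86.5)]
```

Emit:
jog_arm([
  [0.04,0,0,0,0,0,30],
  [0.06,0,0,0,0,0,30],
  [0.072,0,0,0,0,0,30],
  [0.072,0,0,0,0,0,30],
  [0.072,0,0,0,0,0,30],
  [0.072,0,0,0,0,0,0],
  [0.072,0,0,0,0,0,0],
  [0.072,0,0,0,0,0,0],
  [0.072,0,0,0,0,0,0],
  [0.072,0,0,0,0,0,0],
  [0.072,0,0,0,0,0,0],
])

```text
time: 43.25
tool_pos: [0.4215, 0.3531, 0.0163]
tcp_rot: [1.148, 1.249, -1.137]
wrist_force: [-0.4, -1.3, 6.3]
width: 0.13
```

Emit:
jog_arm([
  [0,0,0,0,0,0,0],
  [-0.005,0,0,0,0,0,0],
  [-0.015,0,0,0,0,0,0],
  [-0.035,0,0,0,0,0,0],
  [-0.07,0,0,0,0,0,0],
  [-0.11,0,0,0,0,0,0],
  [-0.145,0,0,0,0,0,0],
  [-0.145,0,0,0,0,0,0],
])

```text
time: 44.05
tool_pos: [0.4242, 0.3553, 0.1686]
tcp_rot: [1.158, 1.247, -1.126]
wrist_force: [0.8, 0.4, 0.5]
width: 0.127
```

```bash
python3 - <<'E'
from h import *
print(pose()[:3,3]); go([.5085,.0455,.16],2.35,False);go([.5085,.0455,.12],2.35,False)
E
```

```text
[0.4242 0.3553 0.1686]
row [ 0.0064  0.0559  0.3162  0.0491 -0.0101 -0.0159]
row [ 0.0464  0.0553  0.3166  0.0491 -0.0101 -0.0159]
```

Emit:
jog_arm([
  [0.006,0.01,0.04,0.049,-0.01,-0.016,0],
  [0.006,0.02,0.08,0.049,-0.01,-0.016,0],
  [0.006,0.03,0.13,0.049,-0.01,-0.016,0],
  [0.006,0.04,0.18,0.049,-0.01,-0.016,0],
  [0.006,0.05,0.23,0.049,-0.01,-0.016,0],
  [0.006,0.056,0.27,0.049,-0.01,-0.016,0],
  [0.006,0.056,0.3,0.049,-0.01,-0.016,0],
  [0.006,0.056,0.3165,0.049,-0.01,-0.016,0],
  [0.02,0.056,0.3165,0.049,-0.01,-0.016,0],
  [0.046,0.056,0.3165,0.049,-0.01,-0.016,0],
  [0.046,0.056,0.3165,0.049,-0.01,-0.016,0],
  [0.046,0.056,0.3165,0.049,-0.01,-0.016,0],
])

```text
time: 45.25
tool_pos: [0.5078, 0.0463, 0.1192]
tcp_rot: [1.177, 1.231, -1.181]
wrist_force: [-1.3, -0.1, 0.6]
width: 0.129
```

```bash
python3 - <<'E'
from h import *
im,p,C=shot("wrist","w10.png"); T=pose(); t=T[:3,3]; print(t,monitor.read_state()["width"])
ys=np.arange(.05,.105,.004); u=px(np.c_[np.full(len(ys),t[0])-.001,t[1]+ys,np.full(len(ys),t[2]+.001)],p,C).round().astype(int)
print([(round(t[1]+y,3),int(im[b,a].max())) for y,(a,b) in zip(ys,u)])
go([.5085,.0455,.07],2.35,False);go([.5085,.0455,.0365],2.35,False)
E
```

```text
[0.5088 0.0463 0.1203] 0.12836532576805987
[(np.float64(0.096), 68), (np.float64(0.1), 75), (np.float64(0.104), 76), (np.float64(0.108), 70), (np.float64(0.112), 77), (np.float64(0.116), 85), (np.float64(0.12), 83), (np.float64(0.124), 81), (np.float64(0.128), 152), (np.float64(0.132), 244), (np.float64(0.136), 240), (np.float64(0.14), 244), (np.float64(0.144), 245), (np.float64(0.148), 241)]
row [ 0.0503 -0.0003  0.0008  0.0011 -0.0003  0.001 ]
row [ 0.0838 -0.0003  0.0008  0.0011 -0.0003  0.001 ]
```

Held and centred (left end at y≈0.127). Lowering, releasing and rising.

Emit:
jog_arm([
  [0.02,0,0.001,0,0,0,0],
  [0.045,0,0.001,0,0,0,0],
  [0.065,0,0.001,0,0,0,0],
  [0.078,0,0.001,0,0,0,0],
  [0.083,0,0.001,0,0,0,0],
  [0.083,0,0.001,0,0,0,0],
  [0.083,0,0.001,0,0,0,0],
])

```text
time: 46.0
tool_pos: [0.5099, 0.0455, 0.0383]
tcp_rot: [1.179, 1.228, -1.177]
wrist_force: [-0.2, -0.3, -0.6]
width: 0.13
```

Emit:
jog_arm([
  [0,0,0,0,0,0,0],
  [0,0,0,0,0,0,25],
  [0,0,0,0,0,0,25],
  [0,0,0,0,0,0,25],
  [0,0,0,0,0,0,25],
  [-0.03,0,0,0,0,0,25],
  [-0.07,0,0,0,0,0,25],
  [-0.12,0,0,0,0,0,0],
  [-0.12,0,0,0,0,0,0],
  [-0.12,-0.05,-0.05,0,0,0,0],
  [-0.12,-0.08,-0.1,0,0,0,0],
  [-0.12,-0.08,-0.15,0,0,0,0],
  [-0.12,-0.08,-0.15,0,0,0,0],
])

```text
time: 47.3
tool_pos: [0.4218, 0.1942, 0.1581]
tcp_rot: [1.179, 1.23, -1.176]
wrist_force: [0.4, -0.2, 0.5]
width: -0.004
```

```bash
python3 - <<'E'
from h import *
im,p,T=shot("top","top7.png"); fresh(im,p,T); print(pose(),monitor.read_state()["q"])
gg=im.max(2)
ch=px([[.46,.138,.037],[.64,.14,.037],[.64,-.04,.037],[.465,-.045,.037]],p,T).astype(np.int32)
k=np.zeros(gg.shape,np.uint8); cv2.fillPoly(k,[ch],1)
print("chamber",rect((k>0)&(gg<150),.037,p,T,amin=40))
s,_,_=shot("scene")
a=cv2.resize(im[110:260,160:500],None,fx=2.3,fy=2.3,interpolation=cv2.INTER_CUBIC); b=cv2.resize(s[130:310,150:450],(391,235))
o=np.zeros((345+235,782,3),np.uint8); o[:345,:]=a[:,:782]; o[345:,:391]=b
cv2.imwrite("pics/v15.png",o)
E
```

```text
fresh [(0.4385, 0.3331, 184, 153, -78.0)]
[[ 0.0006  0.999   0.0443  0.4216]
 [ 0.0034  0.0443 -0.999   0.1964]
 [-1.      0.0007 -0.0034  0.1582]
 [ 0.      0.      0.      1.    ]] [ 0.3802 -0.0804  2.1183  0.0033  1.1019  0.3344]
chamber [(0.507, 0.0706, 109, 14, 89.4), (0.562, 0.0688, 113, 15, 89.4), (0.5668, -0.0133, 41, 17, -86.2)]
```

View pics/v15.png

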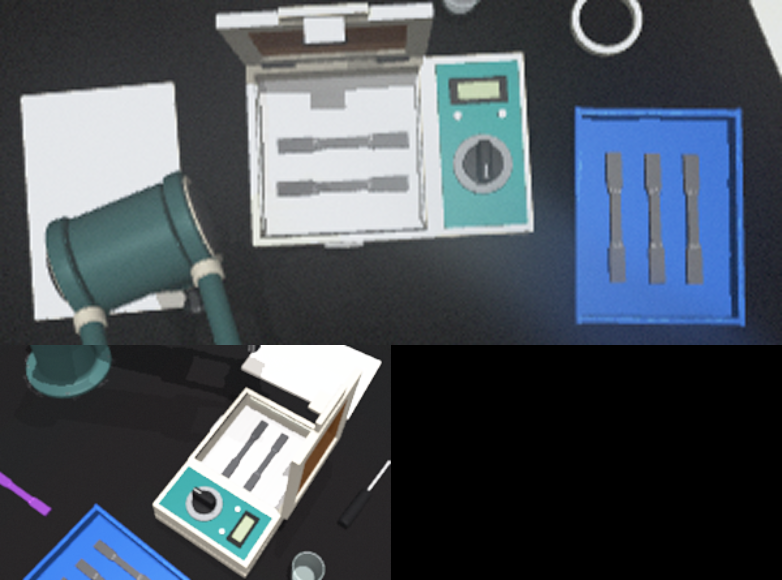

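All three old bars lie in the tray and both fresh bars lie flat and apart in the chamber. The pad's left part is hidden only by the arm, and it showed just the two bars before. Next I'll go over and behind the lid with shut fingers.

```bash
python3 - <<'E'
from h import *
go([.42,.196,.37],92.35,False);go([.72,.055,.37],92.35,False)
p=imaging.camera_params("top");T=p["T"]; print("beaker/driver/tape",w([(361,104),(300,104),(424,118)],.0,p,T))
s=imaging.camera_params("scene"); f=lambda X:px(X,s,s["T"])
# lid angle check: predict tab/front corners in scene at several angles
H=np.array([.6584,.0525,.082]); c,sn=np.cos(.041),np.sin(.041); d=np.array([c,sn,0]); y=np.array([-sn,c,0]); e=lambda t:(-np.cos(t)*d+np.array([0,0,np.sin(t)]))
tp=imaging.camera_params("top")
for t in (1.35,1.4,1.45,1.5,1.55,1.6): print(t,px([H+.22*e(t)+.11*y,H+.22*e(t)-.11*y],tp,tp["T"]).round(1).tolist(), f([H+.22*e(t)+.11*y,H+.22*e(t)-.11*y]).round(1).tolist())
E
```

```text
row [-0.2118 -0.0021 -0.0019 -1.5655 -0.0002 -0.0017]
row [-0.2117  0.291   0.1528 -1.5655 -0.0002 -0.0017]
beaker/driver/tape [[ 0.7715 -0.1117  0.    ]
 [ 0.774   0.0713  0.    ]
 [ 0.7264 -0.2986  0.    ]]
1.35 [[254.5, 140.1], [348.8, 135.1]] [[404.7, 138.9], [354.1, 208.3]]
1.4 [[254.2, 135.4], [348.6, 130.4]] [[409.1, 140.4], [358.8, 210.3]]
1.45 [[253.9, 130.6], [348.4, 125.6]] [[413.6, 142.0], [363.5, 212.6]]
1.5 [[253.7, 125.9], [348.2, 120.9]] [[418.1, 143.8], [368.2, 215.1]]
1.55 [[253.5, 121.2], [347.9, 116.2]] [[422.6, 145.8], [373.0, 217.7]]
1.6 [[253.3, 116.6], [347.7, 111.5]] [[427.1, 148.0], [377.9, 220.4]]
```

Emit:
jog_arm([
  [-0.05,0,0,-0.15,0,0,0],
  [-0.1,0,0,-0.3,0,0,0],
  [-0.15,0,0,-0.45,0,0,0],
  [-0.2,0,0,-0.6,0,0,0],
  [-0.212,0,0,-0.75,0,0,0],
  [-0.212,0.045,0.02,-0.9,0,0,0],
  [-0.212,0.09,0.045,-1.05,0,0,0],
  [-0.212,0.13,0.07,-1.2,0,0,0],
  [-0.212,0.175,0.09,-1.35,0,0,0],
  [-0.212,0.22,0.115,-1.5,0,0,0],
  [-0.212,0.26,0.135,-1.565,0,0,0],
  [-0.212,0.291,0.153,-1.565,0,0,0],
  [-0.212,0.291,0.153,-1.565,0,0,0],
  [-0.212,0.291,0.153,-1.565,0,0,0],
])

```text
time: 48.8
tool_pos: [0.7202, 0.0531, 0.3683]
tcp_rot: [-0.029, 1.573, 0.031]
wrist_force: [-0.5, 0.8, -0.8]
width: -0.002
```

```bash
python3 - <<'E'
from h import *
print(pose(),monitor.read_state()["q"]); go([.715,.055,.288],92.35,False)
E
```

```text
[[-0.0021 -0.0384  0.9993  0.7202]
 [ 0.0011  0.9993  0.0384  0.0531]
 [-1.      0.0012 -0.0021  0.3683]
 [ 0.      0.      0.      1.    ]] [ 0.0386  0.3111  1.2982  0.0012  1.5343 -1.5706]
row [ 0.0803  0.002  -0.005  -0.0027 -0.0021 -0.0012]
```

```bash
python3 - <<'E'
from h import *
H=np.array([.6584,.0525,.082]); d=np.array([np.cos(.041),np.sin(.041),0]); Z=np.array([0,0,1.]); T=pose(); h=.011
for t in np.arange(1.5,.14,-.1):
    e1=-np.cos(t)*d+np.sin(t)*Z; e2=np.sin(t)*d+np.cos(t)*Z
    c=H+.207*e1+(.014+h*np.sin(t))*e2
    print(round(t,2),(T[:3,:3].T@(c-T[:3,3])).round(3),c.round(3))
E
```

```text
1.5 [ 0.078  0.002 -0.051] [0.669 0.053 0.29 ]
1.4 [ 0.078  0.002 -0.072] [0.648 0.052 0.29 ]
1.3 [ 0.08   0.002 -0.093] [0.627 0.051 0.288]
1.2 [ 0.085  0.001 -0.114] [0.606 0.05  0.284]
1.1 [ 0.091  0.001 -0.134] [0.586 0.05  0.277]
1.0 [ 0.1    0.001 -0.154] [0.566 0.049 0.269]
0.9 [ 0.11   0.001 -0.173] [0.548 0.048 0.258]
0.8 [ 0.123  0.001 -0.19 ] [0.53  0.047 0.246]
0.7 [ 0.137  0.001 -0.206] [0.514 0.047 0.231]
0.6 [ 0.153  0.001 -0.221] [0.499 0.046 0.216]
0.5 [ 0.171  0.001 -0.234] [0.486 0.045 0.198]
0.4 [ 0.189  0.001 -0.245] [0.475 0.045 0.179]
0.3 [ 0.209  0.001 -0.254] [0.466 0.045 0.16 ]
0.2 [ 0.23   0.001 -0.261] [0.459 0.044 0.139]
```

Emit:
jog_arm([
  [0.04,0.002,0,0,0,0,0],
  [0.078,0.002,-0.005,0,0,0,0],
  [0.078,0.002,-0.02,0,0,0,0],
  [0.078,0.002,-0.04,0,0,0,0],
  [0.078,0.002,-0.051,0,0,0,0],
  [0.078,0.002,-0.062,0,0,0,0],
  [0.078,0.002,-0.072,0,0,0,0],
  [0.08,0.002,-0.093,0,0,0,0],
  [0.085,0.001,-0.114,0,0,0,0],
  [0.085,0.001,-0.114,0,0,0,0],
])

```text
time: 49.8
tool_pos: [0.6036, 0.0499, 0.2837]
tcp_rot: [-0.029, 1.574, 0.031]
wrist_force: [-0.5, -0.3, -0.2]
width: 0.001
```

```bash
python3 - <<'E'
from h import *
im,p,T=shot("scene","s2.png"); print(pose()[:3,3])
H=np.array([.6584,.0525,.082]); d=np.array([np.cos(.041),np.sin(.041),0]); Z=np.array([0,0,1.]); T=pose(); h=.011
for t in (1.2,1.1,1,.9,.8,.7,.6,.5,.4,.3,.2,.14):
    e1=-np.cos(t)*d+np.sin(t)*Z; e2=np.sin(t)*d+np.cos(t)*Z
    c=H+.207*e1+(.014+h*np.sin(t))*e2
    print(round(t,2),(T[:3,:3].T@(c-T[:3,3])).round(3))
E
```

```text
[0.605  0.0499 0.284 ]
1.2 [0.    0.    0.001]
1.1 [ 0.007  0.    -0.019]
1 [ 0.015  0.    -0.039]
0.9 [ 0.026  0.    -0.057]
0.8 [ 0.038  0.    -0.075]
0.7 [ 0.053  0.    -0.091]
0.6 [ 0.069  0.    -0.106]
0.5 [ 0.086  0.    -0.119]
0.4 [ 0.105  0.    -0.13 ]
0.3 [ 0.125 -0.    -0.139]
0.2 [ 0.145 -0.    -0.146]
0.14 [ 0.158 -0.    -0.149]
```

Emit:
jog_arm([
  [0.007,0,-0.019,0,0,0,0],
  [0.015,0,-0.039,0,0,0,0],
  [0.026,0,-0.057,0,0,0,0],
  [0.038,0,-0.075,0,0,0,0],
  [0.053,0,-0.091,0,0,0,0],
  [0.069,0,-0.106,0,0,0,0],
  [0.086,0,-0.119,0,0,0,0],
  [0.105,0,-0.13,0,0,0,0],
  [0.125,0,-0.139,0,0,0,0],
  [0.125,0,-0.139,0,0,0,0],
])

```text
time: 50.85
tool_pos: [0.4635, 0.0445, 0.157]
tcp_rot: [-0.03, 1.578, 0.031]
wrist_force: [-0.9, -0.0, 0.6]
width: 0.002
```

```bash
python3 - <<'E'
from h import *
im,p,T=shot("scene","s3.png"); print(pose()[:3,3])
H=np.array([.6584,.0525,.082]); d=np.array([np.cos(.041),np.sin(.041),0]); Z=np.array([0,0,1.]); T=pose(); h=.011
for t,r in ((.3,.207),(.3,.215),(.2,.222),(.12,.226),(.08,.228),(.04,.228),(0,.228)):
    e1=-np.cos(t)*d+np.sin(t)*Z; e2=np.sin(t)*d+np.cos(t)*Z
    c=H+r*e1+(.014+h*np.sin(t))*e2
    print(round(t,2),r,(T[:3,:3].T@(c-T[:3,3])).round(4),c.round(4))
cv2.imwrite("pics/v16.png",cv2.resize(im[110:340,200:460],None,fx=2.3,fy=2.3,interpolation=cv2.INTER_CUBIC))
E
```

```text
[0.4653 0.0446 0.1587]
0.3 0.207 [-0.001  -0.      0.0006] [0.4659 0.0446 0.1597]
0.3 0.215 [-0.0033 -0.     -0.0071] [0.4583 0.0443 0.162 ]
0.2 0.222 [ 0.0168 -0.0001 -0.021 ] [0.4442 0.0437 0.142 ]
0.12 0.226 [ 0.0345 -0.0001 -0.0291] [0.436  0.0434 0.1243]
0.08 0.228 [ 0.0437 -0.0001 -0.0326] [0.4325 0.0432 0.1151]
0.04 0.228 [ 0.0533 -0.0002 -0.0338] [0.4314 0.0432 0.1055]
0 0.228 [ 0.0628 -0.0002 -0.0345] [0.4306 0.0432 0.096 ]
```

Emit:
jog_arm([
  [0.006,0,-0.014,0,0,0,0],
  [0.017,0,-0.021,0,0,0,0],
  [0.026,0,-0.026,0,0,0,0],
  [0.035,0,-0.029,0,0,0,0],
  [0.04,0,-0.031,0,0,0,0],
  [0.044,0,-0.033,0,0,0,0],
  [0.044,0,-0.033,0,0,0,0],
])

```text
time: 51.6
tool_pos: [0.4315, 0.0434, 0.114]
tcp_rot: [-0.03, 1.576, 0.031]
wrist_force: [-0.2, -0.5, -0.4]
width: 0.002
```

Emit:
jog_arm([
  [0.003,0,-0.001,0,0,0,0],
  [0.005,0,-0.001,0,0,0,0],
  [0.007,0,-0.001,0,0,0,0],
  [0.007,0,-0.001,0,0,0,0],
])

```text
time: 52.0
tool_pos: [0.4307, 0.0433, 0.1084]
tcp_rot: [-0.03, 1.577, 0.031]
wrist_force: [-4.4, -1.2, 8.6]
width: -0.001
```

Catch contact (8.6 N at TCP z≈0.108, about 0.05 rad). Pressing on.

Emit:
jog_arm([
  [0.003,0,0,0,0,0,0],
  [0.005,0,0,0,0,0,0],
  [0.007,0,0,0,0,0,0],
  [0.009,0,0,0,0,0,0],
  [0.011,0,0,0,0,0,0],
  [0.012,0,0,0,0,0,0],
  [0.0135,0,0,0,0,0,0],
  [0.0135,0,0,0,0,0,0],
])

```text
time: 52.8
tool_pos: [0.4306, 0.0433, 0.0945]
tcp_rot: [-0.03, 1.577, 0.031]
wrist_force: [0.1, 0.4, -0.3]
width: 0.0
```

Emit:
jog_arm([
  [0.001,0,0,0,0,0,0],
  [0.002,0,0,0,0,0,0],
  [0.003,0,0,0,0,0,0],
  [0.003,0,0,0,0,0,0],
])

```text
time: 53.2
tool_pos: [0.4309, 0.0433, 0.0937]
tcp_rot: [-0.03, 1.577, 0.031]
wrist_force: [-8.4, -1.1, 18.0]
width: 0.001
```

The stop is felt at tab height 0.0937 m (shut tab top = 0.094) with 18 N, and the catch was passed. I'm rising and going to the switch.

```bash
python3 - <<'E'
from h import *
go([.43,.043,.2],92.35,False); go([.53,-.1246,.19],92.35,False)
E
```

```text
row [-0.1063 -0.0002 -0.0016 -0.0024 -0.0064 -0.001 ]
row [-0.0971 -0.1715  0.0919 -0.0024 -0.0064 -0.001 ]
```

Emit:
jog_arm([
  [-0.04,0,0,0,-0.006,0,0],
  [-0.08,0,0,0,-0.006,0,0],
  [-0.1,-0.03,0.02,0,-0.006,0,45],
  [-0.1,-0.07,0.04,0,-0.006,0,45],
  [-0.097,-0.11,0.06,0,-0.006,0,45],
  [-0.097,-0.15,0.08,0,-0.006,0,45],
  [-0.097,-0.1715,0.092,0,-0.006,0,45],
  [-0.097,-0.1715,0.092,0,-0.006,0,45],
  [-0.097,-0.1715,0.092,0,-0.006,0,45],
  [-0.097,-0.1715,0.092,0,-0.006,0,45],
])

```text
time: 54.2
tool_pos: [0.5296, -0.1237, 0.1896]
tcp_rot: [-0.029, 1.572, 0.032]
wrist_force: [0.7, -0.5, 0.2]
width: 0.45
```

```bash
python3 - <<'E'
from h import *
im,p,C=shot("wrist","w12.png"); T=pose(); print(T[:3,3],monitor.read_state()["wrist_force"])
print("proj switch",px([[.53,-.1246,.094],[.53,-.1246,.124],[.506,-.1246,.124]],p,C))
# lid: predicted shut corners of front edge at top (z .096)
H=np.array([.6584,.0525,.096]); d=np.array([np.cos(.041),np.sin(.041),0]); y=np.array([-d[1],d[0],0])
print("lid front right corner",px([H-.22*d-.11*y],p,C))
cv2.imwrite("pics/v16.png",im)
E
```

```text
[ 0.5296 -0.1235  0.1897] [-0.4261 -0.1867  0.3395]
proj switch [[322.8261 199.6333]
 [322.6792 212.7486]
 [323.9564 179.8801]]
lid front right corner [[408.8995  87.4779]]
```

View pics/v16.png

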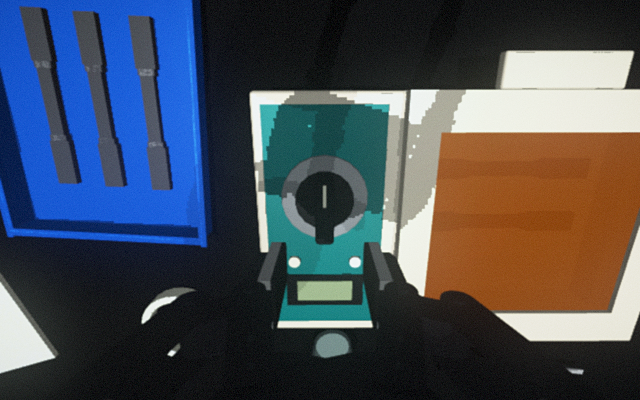

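The wrist view shows the lid shut, with the bars faintly visible under the pane. The switch disc is centred at (325,197), with the bar running along the box x. That was my last picture, so from here I check numerically.

```bash
python3 - <<'E'
from h import *
p=imaging.camera_params("wrist"); C=pose()@p["T_tool_cam"]
a=w([(325,197)],.094,p,C)[0]; print(a); print(w([(325,243)],.124,p,C))
go([a[0],a[1],.099],92.35,False)
E
```

```text
[ 0.5278 -0.1228  0.094 ]
[[ 0.5536 -0.1218  0.124 ]]
row [ 0.0907  0.0007 -0.0017 -0.0014 -0.0008 -0.0014]
```

Emit:
jog_arm([
  [0.03,0.001,-0.002,0,0,0,45],
  [0.06,0.001,-0.002,0,0,0,45],
  [0.08,0.001,-0.002,0,0,0,45],
  [0.0905,0.001,-0.002,0,0,0,45],
  [0.0905,0.001,-0.002,0,0,0,45],
  [0.0905,0.001,-0.002,0,0,0,0],
  [0.0905,0.001,-0.002,0,0,0,0],
  [0.0905,0.001,-0.002,0,0,0,0],
  [0.0905,0.001,-0.002,0,0,0,0],
  [0.0905,0.001,-0.002,0,0,0,0],
  [0.0905,0.001,-0.002,0,0,0,0],
  [0.0905,0.001,-0.002,0,0,0,0],
], force=50)

```text
time: 55.45
tool_pos: [0.5286, -0.1238, 0.101]
tcp_rot: [-0.032, 1.569, 0.031]
wrist_force: [-1.9, -4.9, 3.6]
width: 0.153
```

Emit:
jog_arm([
  [0,0,0,0.12,0,0,0],
  [0,0,0,0.24,0,0,0],
  [0,0,0,0.36,0,0,0],
  [0,0,0,0.48,0,0,0],
  [0,0,0,0.6,0,0,0],
  [0,0,0,0.72,0,0,0],
  [0,0,0,0.84,0,0,0],
  [0,0,0,0.94,0,0,0],
  [0,0,0,1.0,0,0,0],
  [0,0,0,1.05,0,0,0],
  [0,0,0,1.08,0,0,0],
  [0,0,0,1.1,0,0,0],
  [0,0,0,1.1,0,0,0],
  [0,0,0,1.1,0,0,0],
])

```text
time: 56.85
tool_pos: [0.5302, -0.1212, 0.1011]
tcp_rot: [0.827, 1.406, -0.819]
wrist_force: [5.3, 7.2, -4.0]
width: 0.152
```

```bash
python3 - <<'E'
from h import *
s=monitor.read_state(); T=pose(); print(np.degrees(np.arctan2(T[1,1],T[0,1])),s["torque"],s["wrist_force"],s["width"],T[:3,3])
im,_,_=shot("wrist","w13.png")
E
```

```text
29.41935842822463 [ 1.2371 -0.8999  1.4772] [ 5.266   7.1567 -4.0133] 0.1517416040619503 [ 0.5302 -0.1212  0.1011]
```

Turned about 63°, and the z torque has risen to 1.5 N m against 0.16 N m from the spring, so the stop is reached. I'm opening wide so it springs back freely, then rising.

Emit:
jog_arm([
  [0,0,0,0,0,0,100],
  [0,0,0,0,0,0,100],
  [0,0,0,0,0,0,100],
  [0,0,0,0,0,0,100],
  [0,0,0,0,0,0,100],
  [0,0,0,0,0,0,100],
  [0,0,0,0,0,0,100],
  [0,0,0,0,0,0,100],
  [-0.04,0,0,0,0,0,100],
  [-0.08,0,0,0,0,0,100],
  [-0.12,0,0,0,0,0,100],
  [-0.15,0,0,0,0,0,100],
  [-0.15,0,0,0,0,0,100],
])

```text
time: 58.2
tool_pos: [0.5327, -0.1224, 0.2574]
tcp_rot: [0.828, 1.396, -0.815]
wrist_force: [0.6, -1.0, 0.1]
width: 0.999
```

```bash
python3 - <<'E'
from h import *
print(pose()[:3,3]); go([.40,-.0,.25],92.35,False); go([.36,.18,.27],None)
im,p,C=shot("wrist","w14.png")
# black handle orientation on the disc
m=np.zeros(im.shape[:2],np.uint8); u=px([[.5285,-.1225,.124]],p,C)[0]; r=abs(px([[.5285,-.0985,.124]],p,C)[0]-u); r=np.hypot(*r)*.95
cv2.circle(m,tuple(int(v) for v in u),int(r),1,-1); print(u,r)
# white index line
ys,xs=np.where((m>0)&(im.min(2)>110)); print(len(xs),(w(np.c_[xs,ys],.124,p,C).mean(0)) if len(xs) else None)
ys,xs=np.where((m>0)&(im.max(2)<40)); q=w(np.c_[xs,ys],.118,p,C)[:,:2]; v=np.linalg.eigh(np.cov(q.T)); print("axis",v[0],v[1][:,1],np.degrees(np.arctan2(v[1][1,1],v[1][0,1])))
E
```

```text
[ 0.5327 -0.1224  0.2574]
row [ 0.0054 -0.0555 -0.1719 -1.0983  0.0143 -0.0077]
row [-0.0153 -0.0017 -0.3482  0.      0.      0.    ]
[318.7099 183.2931] 24.880079884705935
328 [ 0.5299 -0.1375  0.124 ]
axis [0.0001 0.0001] [-0.996  -0.0893] -174.87759910349698
```

Emit:
jog_arm([
  [-0.015,0,-0.04,0,0,0,100],
  [-0.015,0,-0.08,0,0,0,100],
  [-0.015,0,-0.13,0,0,0,100],
  [-0.015,0,-0.18,0,0,0,100],
  [-0.015,0,-0.23,0,0,0,100],
  [-0.015,0,-0.28,0,0,0,100],
  [-0.015,0,-0.32,0,0,0,100],
  [-0.015,0,-0.348,0,0,0,100],
  [-0.015,0,-0.348,0,0,0,100],
  [-0.015,0,-0.348,0,0,0,100],
])

```text
time: 59.25
tool_pos: [0.3593, 0.1809, 0.2663]
tcp_rot: [0.824, 1.402, -0.817]
wrist_force: [-0.5, -0.9, 0.4]
width: 0.996
```

```bash
python3 - <<'E'
from h import *
im,p,T=shot("top","top9.png"); a=cv2.imread("pics/top0.png"); g=im.max(2)
h=cv2.cvtColor(im,cv2.COLOR_BGR2HSV)
# handle: dark px within the disc
def axis(im):
    u=px([[.5285,-.1235,.124]],p,T)[0]; m=np.zeros(im.shape[:2],np.uint8); cv2.circle(m,tuple(u.round().astype(int)),9,1,-1)
    ys,xs=np.where((m>0)&(im.max(2)<50)); q=w(np.c_[xs,ys],.12,p,T)[:,:2]; v=np.linalg.eigh(np.cov(q.T)); return len(xs),np.degrees(np.arctan(v[1][1,1]/v[1][0,1])),v[0]
print("switch before/after",axis(a),axis(im))
# lid front edge: brightness profile along x (own) across front edge at y off-centre, predicted edge at r=.22, z .096
H=np.array([.6584,.0525,0]); d=np.array([np.cos(.041),np.sin(.041),0]); y=np.array([-d[1],d[0],0])
amber=(h[...,0]<22)&(h[...,1]>100)&(g>60); amber[:, :240]=0; amber[:,360:]=0; amber[:110]=0; amber[230:]=0
print("amber pane",rect(amber,.09,p,T,amin=200))
b=im[150:255,408:488]; bs=b.astype(int); m=((bs.max(2)-bs.min(2))<70)&(bs.max(2)>50); print("tray bars",rect(m,.011,p,T,off=(408,150),amin=60))
for n,c in (("beaker",(361,104)),("driver",(280,104)),("tape",(424,118))):
    x,yy=c; print(n,np.abs(im[yy-15:yy+15,x-30:x+30].astype(int)-a[yy-15:yy+15,x-30:x+30]).mean().round(1))
s=monitor.read_state(); print(s["time"],s["wrist_force"])
E
```

```text
switch before/after (0, np.float64(nan), array([nan, nan])) (0, np.float64(nan), array([nan, nan]))
amber pane [(0.5499, 0.0479, 168, 156, -87.7)]
tray bars [(0.4654, -0.3959, 163, 20, -0.4), (0.4673, -0.3473, 161, 21, 0.2), (0.4692, -0.2981, 164, 20, 0.3), (0.472, -0.4451, 255, 49, 9.1), (0.4752, -0.3585, 307, 231, -1.4)]
beaker 6.7
driver 5.0
tape 2.5
59.3 [-0.3674  0.1756 -0.2053]
  avg = a.mean(axis, **keepdims_kw)
  ret = um.true_divide(
<stdin>:7: RuntimeWarning: Degrees of freedom <= 0 for slice
  c *= np.true_divide(1, fact)
  c *= np.true_divide(1, fact)
```

```bash
python3 - <<'E'
import cv2,numpy as np
a=cv2.imread("pics/top0.png",0).astype(np.float32); b=cv2.imread("pics/top9.png",0).astype(np.float32)
for n,(x0,x1,y0,y1) in dict(switch=(357,383,168,195),beaker=(349,374,90,118),driver=(248,316,98,110),tape=(406,441,101,135)).items():
    print(n,np.round(cv2.phaseCorrelate(a[y0:y1,x0:x1].copy(),b[y0:y1,x0:x1].copy()),2),"diff",np.abs(a-b)[y0:y1,x0:x1].mean().round(1),"corr",np.corrcoef(a[y0:y1,x0:x1].ravel(),b[y0:y1,x0:x1].ravel())[0,1].round(3))
E
```

```text
Traceback (most recent call last):
ValueError: setting an array element with a sequence. The requested array has an inhomogeneous shape after 1 dimensions. The detected shape was (2,) + inhomogeneous part.
```

```bash
python3 - <<'E'
import cv2,numpy as np
a=cv2.imread("pics/top0.png",0).astype(np.float32); b=cv2.imread("pics/top9.png",0).astype(np.float32)
for n,(x0,x1,y0,y1) in dict(switch=(357,383,168,195),beaker=(349,374,90,118),driver=(248,316,98,110),tape=(406,441,101,135)).items():
    A=a[y0:y1,x0:x1].copy();B=b[y0:y1,x0:x1].copy()
    print(n,cv2.phaseCorrelate(A,B),np.abs(A-B).mean(),np.corrcoef(A.ravel(),B.ravel())[0,1])
E
```

```text
switch ((0.48315194300543496, 0.4167212604020616), 1.0432077160588018) 1.6324786 0.9983859403587968
beaker ((0.4538226538640391, 0.012170332739597), 0.955763606150945) 2.2757144 0.9973680883131734
driver ((-0.0793316571397682, -0.1640164557709376), 0.9551994877832907) 2.699755 0.9952420849920192
tape ((-0.0027567353667592442, -0.021774980423540313), 0.9654392509916683) 2.2890756 0.9990554755384963
```

The switch patch matches its start picture (correlation 0.998), so it has sprung back, and the bystanders have not moved. Handing in.

```bash
python3 -c "
from workcell import finish_job; print(finish_job())"
```

```text
the job is handed in; nothing more can be done
None
```

The changeover is done and handed in at about 59 s of the 210 s allowed. The three finished bars are in the blue tray. Both fresh bars (only two were there) lie flat and apart on the chamber floor. The lid was then pressed shut, and only after that was the start switch twisted clockwise to its stop and released.

**What the last checks showed:**
- **Tray:** the top camera found three separate bars, about 49 mm apart.
- **Chamber:** two bars were measured 55 mm apart before closing, and they show faintly through the amber pane.
- **Lid:** the tab came to rest at 93.7 mm, where 94 mm is shut. The force rose at the catch, fell to nothing past it, then reached 18 N against the stop.
- **Switch:** it turned about 63° with 1.5 N m at the stop. After release its picture matched the start picture (correlation 0.998).
- **Bystanders:** the beaker, screwdriver and tape roll had not moved.

**What went wrong on the way:**
- My first three grips missed. The first threw one finished bar across another; on the two bars near the side walls the gripper's knuckles appeared to catch the chamber wall.
- I freed the crossed bar and dragged the left-hand one towards the middle before gripping both again.
- One numeric check of the switch angle gave no result because its threshold was wrong, so I used the picture comparison instead.
- The pad was partly hidden by the arm in the last overview, so I did not confirm it empty. It had only ever shown two bars.

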